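Refill the reading-challenge marble dispenser

TASK

The reading-challenge dispenser on the library counter has run empty. Push the red-knobbed side lever fully home to shut its outlet gate, then tip all eight marbles from the white cup into the open top of the dispenser without losing any, and stand the empty cup upright back on its cork coaster. Leave the gate shut and do not disturb the other things on the counter.

Things in the scene. Friction and masses are not known exactly. Their poses are not given: they have to be found in the camera images.
- dispenser: Fixed black countertop gravity dispenser. Origin: hopper centre at counter height; z up; +x is its outlet side, facing away from the robot within 17 degrees. Rectangular open-topped hopper, 120 (x) by 112 mm (y) outside, 200 mm high, aluminium-trimmed rim 128 x 120 mm, clear front window. Base plate x -70 to +130 mm, 126 mm wide, 12 mm high. Lever on the -y side.
- mouth (a point): Centre of the hopper's open top, at rim height (200 mm), with the dispenser's axes. Opening 112 mm (x) by 104 mm (y), walls 4 mm. The inner floor slopes down from 87 mm below the rim at the back (-x) to 127 mm below it at the gate (+x), so marbles roll to the gate and stay there when it is shut.
- gate (a joint): Angle of the dispenser's outlet gate and its side lever (one piece), rad. 0 = shut, at a hard stop; grows as it opens, up to 1.05; starts between 0.6 and 1.0. It stays where it is left; about 1.6 N at the knob moves it. The blue gate plate hangs from the shaft across the outlet.
- knob (a point): Centre of the red ball knob (24 mm diameter) on the lever's end, 55 mm outside the hopper's -y side. Lever: 95 mm from shaft to knob centre, bar 14 mm wide, 8 mm thick along y. At gate angle a the knob is at shaft + 95 mm * (sin(0.45-a), 0, cos(0.45-a)) in the dispenser's axes: it leans away from the robot when shut, towards it when open.
- shaft (a point): Point on the gate's shaft in the plane of the lever: (64, -111, 120) mm in the dispenser's frame. The shaft runs along the dispenser's y.
- cup: Loose white round cup with a blue band near the rim, no handle. Origin: centre of its underside; z up through the mouth. 85 mm high, outer diameter 56 mm at the foot, 68 mm at the rim, wall 3 mm, floor 4 mm thick. About 0.09 kg empty, 0.17 kg full. Stands on the coaster; marbles reach to about 57 mm above its underside.
- cup_rim (a point): Centre of the cup's mouth, 85 mm above its underside.
- coaster: Fixed round cork coaster, 96 mm in diameter, 5 mm thick. Origin: centre of its underside, on the counter.
- marble1_center (a point): Centre of a loose smooth glass marble, 20 mm in diameter, 10 g (red, yellow, green or orange); it starts in the cup with the other seven.
- marble2_center (a point): Centre of marble 2 of 8, as the first.
- marble3_center (a point): Centre of marble 3 of 8, as the first.
- marble4_center (a point): Centre of marble 4 of 8, as the first.
- marble5_center (a point): Centre of marble 5 of 8, as the first.
- marble6_center (a point): Centre of marble 6 of 8, as the first.
- marble7_center (a point): Centre of marble 7 of 8, as the first.
- marble8_center (a point): Centre of marble 8 of 8, as the first.
- hopper_lid: Bystander: the dispenser's lift-off black lid, 128 x 120 x 6 mm with an aluminium knob 26 mm high, lying on the counter. Origin: centre of its underside.
- stapler: Bystander: blue and black stapler, 135 x 36 x 52 mm, long axis x. Origin: centre of its underside.
- stamper: Bystander: grey and black self-inking date stamp, 60 x 36 x 68 mm. Origin: centre of its underside.
- tape_dispenser: Bystander: red tape dispenser, 150 x 60 x 90 mm, long axis x. Origin: centre of its underside.
- paperback: Bystander: green paperback book lying flat, 111 x 178 x 24 mm. Origin: centre of its underside.
- pencil_pot: Bystander: fixed dark pot of pencils, 80 mm in diameter, 140 mm high with its pencils. Origin: centre of its underside.
Things that resemble listed ones, but are neither listed nor needed, are in the scene too. Several things have the shape of the cup; the one meant has the colours described above.

How it is judged:
On the way, in this order (a step that is already met when the one before it is completed fails the run):
1. the outlet gate is shut with the lever while all marbles are still in the cup (value of joint gate below 0.08 rad and distance between each of marble1_center, marble2_center, marble3_center, marble4_center, marble5_center, marble6_center, marble7_center, marble8_center and cup below 0.09 m), for 0.2 s.
2. all eight marbles are in the hopper with the gate still shut (value of joint gate below 0.08 rad and x of marble1_center in the frame of dispenser between -0.056 and 0.062 m and y of marble1_center in the frame of dispenser between -0.052 and 0.052 m and z of marble1_center in the frame of dispenser between 0.07 and 0.185 m and x of marble2_center in the frame of dispenser between -0.056 and 0.062 m and y of marble2_center in the frame of dispenser between -0.052 and 0.052 m and z of marble2_center in the frame of dispenser between 0.07 and 0.185 m and x of marble3_center in the frame of dispenser between -0.056 and 0.062 m and y of marble3_center in the frame of dispenser between -0.052 and 0.052 m and z of marble3_center in the frame of dispenser between 0.07 and 0.185 m and x of marble4_center in the frame of dispenser between -0.056 and 0.062 m and y of marble4_center in the frame of dispenser between -0.052 and 0.052 m and z of marble4_center in the frame of dispenser between 0.07 and 0.185 m and x of marble5_center in the frame of dispenser between -0.056 and 0.062 m and y of marble5_center in the frame of dispenser between -0.052 and 0.052 m and z of marble5_center in the frame of dispenser between 0.07 and 0.185 m and x of marble6_center in the frame of dispenser between -0.056 and 0.062 m and y of marble6_center in the frame of dispenser between -0.052 and 0.052 m and z of marble6_center in the frame of dispenser between 0.07 and 0.185 m and x of marble7_center in the frame of dispenser between -0.056 and 0.062 m and y of marble7_center in the frame of dispenser between -0.052 and 0.052 m and z of marble7_center in the frame of dispenser between 0.07 and 0.185 m and x of marble8_center in the frame of dispenser between -0.056 and 0.062 m and y of marble8_center in the frame of dispenser between -0.052 and 0.052 m and z of marble8_center in the frame of dispenser between 0.07 and 0.185 m), for 0.2 s.
At the end, for the whole second after the job is handed in: The gate is shut (within 0.08 rad of its stop), all eight marbles lie inside the hopper behind it, and the cup stands upright (within 0.08 rad), still and released, on the coaster with its centre within 22 mm of the coaster's centre (all of step 2 and angle between cup's own z axis and vertical below 0.08 rad and horizontal distance between cup and coaster below 0.022 m and z of cup in the frame of coaster between 0.002 and 0.008 m and linear speed of cup below 0.02 m/s); the robot touches nothing.
It fails at once if the hopper lid is moved more than 25 mm (distance of hopper_lid from where it was at the start of the episode above 0.025 m).
It fails at once if the stapler is moved more than 25 mm (distance of stapler from where it was at the start of the episode above 0.025 m).
It fails at once if the stamper is moved more than 25 mm (distance of stamper from where it was at the start of the episode above 0.025 m).
It fails at once if the tape dispenser is moved more than 25 mm (distance of tape_dispenser from where it was at the start of the episode above 0.025 m).
It fails at once if the paperback is moved more than 25 mm (distance of paperback from where it was at the start of the episode above 0.025 m).
It also fails if it takes over 69 s, if anything falls off the work surface, if the arm or the gripper's body presses on something with over 40 N, if the wrist force passes 120 N, or if a joint passes its speed limit or range.

ROBOT

A 6-joint arm with a two-finger parallel gripper is mounted at the origin on the work surface. World frame = base frame: x ahead of the robot, y to its left, z up, the work surface at z = 0. Lengths are in m, angles in rad, forces in N, time in s.
With the tool pointing down it reaches from about 0.35 to 0.775 m from the base axis. Payload 7.3 kg.
Tool frame: the origin (TCP) lies on the front face of the gripper's body, between the roots of the fingers; the fingertips stand ahead of it and the grasp point (between the pads) lies 47 mm ahead of it (finger_overhang is the z of the fingertips in the tool frame, in m); z points along the fingers, y is the line along which they close (so a half turn about z gives the same grasp; the last joint's range is limited). The gripper opens to 92 mm and grips with 3 to 60 N. Pads are 19 mm wide; open, the fingers measure 130 mm over their backs; the gripper's body (75 mm by 190 mm) begins 47 mm behind the grasp point.
Start: joints at [0.973, 0.342, 1.524, -0, 1.275, -0.146], TCP at [0.229, 0.472, 0.292] pointing down, gripper open.
Joint ranges: [-2.53, 2.53], [-0.77, 2.02], [0.04, 2.7], [-1, 4.14], [0.28, 2.66], [-3.11, 3.11]. Speed limits (rad/s): [2.57, 2.57, 3.14, 3.14, 3.14, 3.14].

INTERFACE

Orientations are given as [roll, pitch, yaw] about the fixed x, y, z axes, in that order (R = Rz(yaw) Ry(pitch) Rx(roll)).
In Python, from cell import * gives the robot as it stands. The module is installed in compiled form; this text tells all that it offers.
- The arm moves only by the tool arm_command, never from a script. Its argument "series" is a list of rows, each an object of numbers: "x", "y", "z": the shift along the tool's x, y, z in mm; "rx", "ry", "rz": the turn, a rotation vector about the tool's x, y, z in degrees. A call has 1 to 20 rows; each row is the pose to reach, as a shift and turn from the pose commanded when the call began, along the tool's axes at that moment; what a row does not reach only later rows make up. A row lasts 1/10 s, in which the tool goes at most 50 mm and 8.59 degrees, less where a joint would pass 70% of its speed; a pose out of reach is approached as far as the arm can. A call with a gripper value outside its range is refused whole. "hand" is the finger opening in mm, from 0 to 91.8, set as the call begins (left out, the last holds). The fingers move at their own pace and stop on an object; "squeeze" is the grip in N (left out, the last holds). Time passes only in rows, so rows that repeat a pose let the fingers close. It gives the time, the measured TCP pose, the force, the opening and the grip force at its end, in the units of the state.
- observe(): the state, without advancing time (a new reading comes with each control period).
- read_camera(name): name is "side" or "top" or "wrist"; returns a dict with "pixels" (384x512x3 uint8, blue, green, red), "K" (3x3 intrinsics, pixels), "rvec" (rotation vector, rad) and "tvec" (3), from world to camera coordinates, as OpenCV has them. Camera axes: x right, y down, z forward; pixel columns grow to the right and rows downward; lengths in m; the calibration is good to about 2 mm. A picture is of the moment at which its call begins. There is no depth.
- hand_in(): hands the job in; it is judged then, once.
Trained networks look in a picture, given as the dict that the camera call returned (one of the last four; its "shot" number tells which), for a name from the list of things; names that differ only in an ending like _2 or _b are one class to them, and where a whole thing is asked for, a point or a joint stands for the part that bears it (a point fixed in the world has none). Each returns a list of dicts, best first, with "confidence" (0 to 1); they miss things now and then, are a little off and sometimes report something else, mostly with a low value. They report only what shows in the picture. A call takes as long as a camera call. They do not tell look-alikes from the thing itself.
- boxes_of(picture, query): "point" ([x, y, z] in m, in world coordinates, good to about 4 mm: the middle of the surface that is visible of it).
- trace(picture, query): "pixels" (384x512 bool, what is visible of it).
- mark_of(picture, query): "point" ([x, y, z] in m, in world coordinates, good to about 4 mm: a listed point, or the origin of a listed thing).
The state is a dict: "time": time; "qpos": joint angles; "qvel": joint speeds; "joint_efforts": joint torques, N m; "tool_pos": TCP position; "tool_rot": TCP orientation; "contact_force": force on the tool from outside, world axes, zero at the start; "torque": the same for the moment, N m; "opening": finger opening in m; "grip_force": force on a finger pad.
Only numpy, scipy, OpenCV 4.12 (cv2) and the standard library are available. Lean on these libraries where they do the work, as an engineer would, in place of code of your own. Each camera call takes 0.05 s, during which the arm holds its last target. There are 200 camera calls.

## Working session

There is one attempt and no reset: what is moved stays moved. The work goes in short steps, Python scripts to look and compute and a tool call to move; the robot and the scene stay as the last step left them, time stands still between calls to the robot, and variables do not carry over. Pictures are saved under pics/ and viewed, at most 10 in all, crops included, and the job is handed in when it is done.

Besides the shell and the picture viewer there is one more tool, called after "Request:" by a JSON object that holds its "api" and its "payload". arm_command: Moves the arm, as the interface text tells. Its arguments: {"type":"object","properties":{"series":{"type":"array"},"hand":{"type":"number"},"squeeze":{"type":"number"}},"required":["series"]}

```bash
mkdir -p pics; cat > h.py <<'E'
from cell import *
import numpy as np, cv2
np.set_printoptions(precision=4,suppress=True)
def q(p,f,n,k=4):
    for d in f(p,n)[:k]: print(n,f.__name__,np.array(d["point"]),round(d["confidence"],2))
def px(p,pt): return cv2.projectPoints(np.array([pt],float),p["rvec"],p["tvec"],p["K"],None)[0].ravel()
E
python3 - <<'E'
from h import *
s=observe();print(s["time"],s["tool_pos"],s["tool_rot"])
ims=[]
for c in("top","side"):
    p=read_camera(c);ims.append(p["pixels"])
    print(c)
    for n in("dispenser","mouth","knob","shaft","cup","cup_rim","coaster"): q(p,mark_of,n)
    for n in("hopper_lid","stapler","stamper","tape_dispenser","paperback","pencil_pot"): q(p,mark_of,n,2)
    cv2.imwrite(f"pics/{c}0.png",cv2.resize(p["pixels"],(800,600)))
E
```

```text
0.0 [0.229  0.4721 0.2915] [-3.14   -0.0002  2.6897]
top
dispenser call [ 0.4723 -0.1749  0.0018] 0.93
dispenser call [0.4597 0.1272 0.0297] 0.61
mouth call [ 0.467  -0.1737  0.2029] 0.71
knob call [ 0.4615 -0.2882  0.2022] 0.76
knob call [0.4625 0.1546 0.0321] 0.19
shaft call [ 0.5079 -0.298   0.1187] 0.64
cup call [ 0.4991  0.2806 -0.0028] 0.95
cup call [ 0.5824  0.2022 -0.0018] 0.93
cup call [0.3387 0.1477 0.0036] 0.76
cup call [0.4679 0.1393 0.0037] 0.52
cup_rim call [0.5834 0.2046 0.0841] 0.95
cup_rim call [0.4918 0.2841 0.0823] 0.93
cup_rim call [0.3313 0.1489 0.0842] 0.74
cup_rim call [0.4725 0.1394 0.0884] 0.58
coaster call [0.4698 0.1412 0.0008] 0.86
coaster call [0.4786 0.1286 0.0396] 0.59
hopper_lid call [ 0.5216 -0.4245  0.0039] 0.7
stapler call [0.7306 0.0108 0.0028] 0.84
stamper call [ 0.3845 -0.0137 -0.0031] 0.8
tape_dispenser call [0.5777 0.4408 0.006 ] 0.84
tape_dispenser call [0.4856 0.1441 0.0352] 0.36
paperback call [ 0.3025 -0.4307  0.0005] 0.92
pencil_pot call [ 0.3959  0.44   -0.0019] 0.67
pencil_pot call [0.4601 0.1295 0.028 ] 0.22
side
dispenser call [ 0.4684 -0.1784 -0.0029] 0.66
mouth call [ 0.4691 -0.1781  0.201 ] 0.79
knob call [ 0.4578 -0.2903  0.1984] 0.72
shaft call [ 0.507  -0.2984  0.1248] 0.93
cup call [0.4707 0.138  0.01  ] 0.79
cup call [ 0.4905  0.2809 -0.0001] 0.79
cup call [ 0.5857  0.2011 -0.004 ] 0.71
cup call [0.3311 0.1472 0.0022] 0.64
cup_rim call [0.4889 0.2842 0.0876] 0.9
cup_rim call [0.4674 0.1375 0.0886] 0.8
cup_rim call [0.3359 0.1478 0.0843] 0.74
cup_rim call [0.5795 0.2018 0.0859] 0.59
coaster call [ 0.4662  0.1493 -0.0025] 0.5
hopper_lid call [ 0.5247 -0.426  -0.0005] 0.62
stapler call [ 0.7328  0.0055 -0.0022] 0.69
stamper call [ 0.3868 -0.0133 -0.0056] 0.9
tape_dispenser call [ 0.5809  0.4429 -0.0069] 0.65
paperback call [ 0.3073 -0.4301  0.0005] 0.57
pencil_pot call [0.3961 0.4375 0.0014] 0.96
pencil_pot call [ 0.4688 -0.1754  0.2019] 0.75
```

View pics/top0.png

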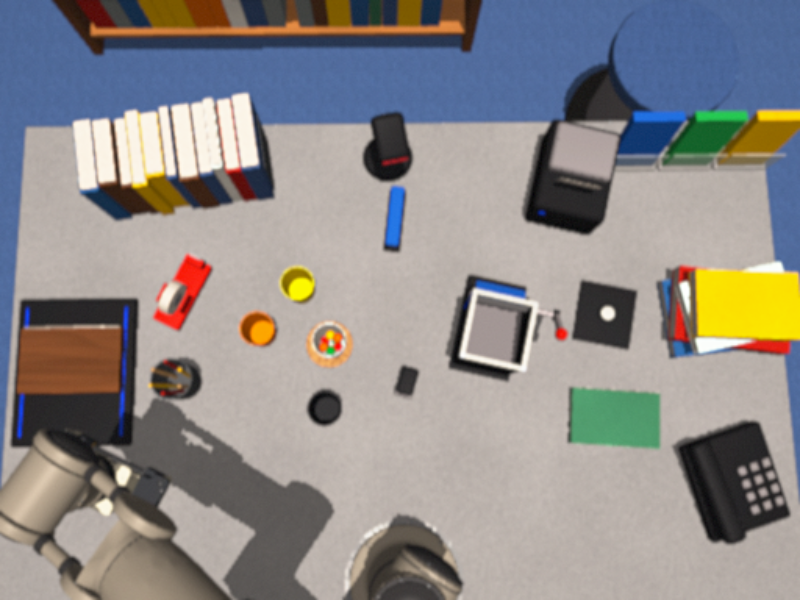

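View pics/side0.png

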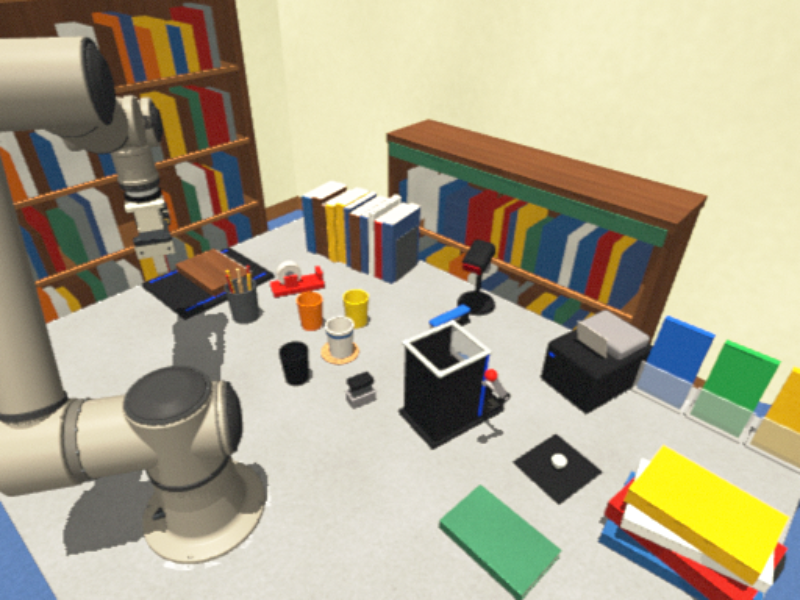

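The white cup with the blue band, at (330,343) in top and (340,340) in side, holds the marbles. The look-alikes in top are orange (258,328), yellow (297,283) and black (325,407). I'll confirm this in a crop and check the dispenser yaw with an overlay.

```bash
cat >> h.py <<'E'
from scipy.spatial.transform import Rotation as Ro
YAW=np.deg2rad(-12.); D0=np.array([.468,-.176,0])
def dw(l): return Ro.from_euler("z",YAW).apply(np.array(l)/1000.)+D0
def row(p,R,s=None,frm=None):
    """row (mm, deg) from current pose (or frm=(p,R)) to world TCP pose p, R"""
    s=s or observe(); p0,R0=frm or (s["tool_pos"],Ro.from_euler("xyz",s["tool_rot"]))
    d=R0.inv().apply(np.array(p)-p0)*1000; r=(R0.inv()*R).as_rotvec(degrees=True)
    print({k:round(float(v),1) for k,v in zip(("x","y","z","rx","ry","rz"),[*d,*r])})
def ctool(z,y):
    z=np.array(z,float);z/=np.linalg.norm(z);y=np.array(y,float);y-=z*(y@z);y/=np.linalg.norm(y)
    return Ro.from_matrix(np.c_[np.cross(y,z),y,z])
E
python3 - <<'E'
from h import *
p=read_camera("top");im=cv2.resize(p["pixels"],None,fx=4,fy=4,interpolation=cv2.INTER_CUBIC)
def poly(pts,c):
    a=np.array([px(p,dw(l)) for l in pts])*4+1.5
    cv2.polylines(im,[a.astype(int)],True,c,1)
poly([(64,60,200),(64,-60,200),(-64,-60,200),(-64,60,200)],(0,0,255))
poly([(130,63,12),(130,-63,12),(-70,-63,12),(-70,63,12)],(0,255,0))
a=.99;k=(64+95*np.sin(.45-a),-111,120+95*np.cos(.45-a))
poly([(64,-111,120),k],(255,0,255))
u,v=(px(p,(.469,.14,.05))*4).astype(int)
A=im[v-130:v+130,u-130:u+130]
u,v=(px(p,dw((20,-40,150)))*4).astype(int)
B=im[v-200:v+200,u-200:u+200]
cv2.imwrite("pics/c1.png",np.hstack([cv2.resize(A,(400,400)),B]))
k=dw(k);print(k,observe()["time"])
st=dw((-22,-111,190+57));print("start",st)
try: print(finger_overhang)
except Exception as e: print(e)
E
```

```text
[ 0.4597 -0.2877  0.2015] 1.45
start [ 0.4234 -0.28    0.247 ]
0.0655
```

View pics/c1.png

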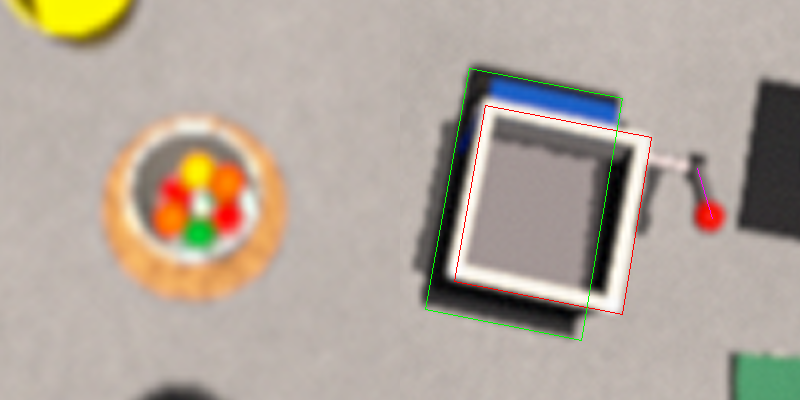

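The crop's left half shows the white cup with the marbles on its cork coaster, so that is the one to grasp. In the right half the yaw fits and the overlay sits about 4 mm too far towards -y, so I'm correcting the origin to (.469, -.173).

```bash
sed -i 's/D0=np.array.*/D0=np.array([.469,-.173,0])/' h.py
python3 - <<'E'
from h import *
R=ctool((0,0,-1),(np.sin(.2094),np.cos(.2094),0))
row((.42,.1,.33),R); st=dw((-24,-111,190+65.5)); print(st)
row(st+[0,0,.07],R);row(st,R)
E
```

```text
{'x': -334.2, 'y': -251.7, 'z': -37.8, 'rx': 0.0, 'ry': 0.0, 'rz': -13.9}
[ 0.4224 -0.2766  0.2555]
{'x': -500.8, 'y': -589.4, 'z': -33.3, 'rx': 0.0, 'ry': 0.0, 'rz': -13.9}
{'x': -500.8, 'y': -589.4, 'z': 36.7, 'rx': 0.0, 'ry': 0.0, 'rz': -13.9}
```

Request:
{"api": "arm_command", "payload": {"series": [{"x": -334,"y": -252,"z": -38,"rz": -14},{"x": -334,"y": -252,"z": -38,"rz": -14},{"x": -334,"y": -252,"z": -38,"rz": -14},{"x": -334,"y": -252,"z": -38,"rz": -14},{"x": -334,"y": -252,"z": -38,"rz": -14},{"x": -334,"y": -252,"z": -38,"rz": -14},{"x": -334,"y": -252,"z": -38,"rz": -14},{"x": -334,"y": -252,"z": -38,"rz": -14},{"x": -501,"y": -589,"z": -33,"rz": -14},{"x": -501,"y": -589,"z": -33,"rz": -14},{"x": -501,"y": -589,"z": -33,"rz": -14},{"x": -501,"y": -589,"z": -33,"rz": -14},{"x": -501,"y": -589,"z": -33,"rz": -14},{"x": -501,"y": -589,"z": -33,"rz": -14},{"x": -501,"y": -589,"z": -33,"rz": -14},{"x": -501,"y": -589,"z": -33,"rz": -14},{"x": -501,"y": -589,"z": -33,"rz": -14},{"x": -501,"y": -589,"z": 37,"rz": -14},{"x": -501,"y": -589,"z": 37,"rz": -14},{"x": -501,"y": -589,"z": 37,"rz": -14}], "hand": 0}}

```text
invalid input
```

```bash
python3 - <<'E'
from h import *
s=observe();print(s["time"],s["tool_pos"],s["tool_rot"],s["qpos"],s["contact_force"],s["opening"])
R=ctool((0,0,-1),(np.sin(.2094),np.cos(.2094),0))
for x in (60,75,82): row(dw((x,-111,255.5)),R)
E
```

```text
1.45 [0.2292 0.4723 0.2922] [3.1415 0.     2.6898] [ 0.973   0.342   1.5241  0.      1.2754 -0.146 ] [-0.2753 -0.8791 -0.2858] 0.09157958269218383
{'x': -582.4, 'y': -569.2, 'z': 36.7, 'rx': 0.0, 'ry': 0.0, 'rz': -13.9}
{'x': -597.0, 'y': -565.6, 'z': 36.7, 'rx': 0.0, 'ry': 0.0, 'rz': -13.9}
{'x': -603.8, 'y': -563.9, 'z': 36.7, 'rx': 0.0, 'ry': 0.0, 'rz': -13.9}
```

Request:
{"api": "arm_command", "payload": {"series": [{"x": -334,"y": -252,"z": -38,"rx": 0,"ry": 0,"rz": -14},{"x": -334,"y": -252,"z": -38,"rx": 0,"ry": 0,"rz": -14},{"x": -334,"y": -252,"z": -38,"rx": 0,"ry": 0,"rz": -14},{"x": -334,"y": -252,"z": -38,"rx": 0,"ry": 0,"rz": -14},{"x": -334,"y": -252,"z": -38,"rx": 0,"ry": 0,"rz": -14},{"x": -334,"y": -252,"z": -38,"rx": 0,"ry": 0,"rz": -14},{"x": -334,"y": -252,"z": -38,"rx": 0,"ry": 0,"rz": -14},{"x": -334,"y": -252,"z": -38,"rx": 0,"ry": 0,"rz": -14},{"x": -501,"y": -589,"z": -33,"rx": 0,"ry": 0,"rz": -14},{"x": -501,"y": -589,"z": -33,"rx": 0,"ry": 0,"rz": -14},{"x": -501,"y": -589,"z": -33,"rx": 0,"ry": 0,"rz": -14},{"x": -501,"y": -589,"z": -33,"rx": 0,"ry": 0,"rz": -14},{"x": -501,"y": -589,"z": -33,"rx": 0,"ry": 0,"rz": -14},{"x": -501,"y": -589,"z": -33,"rx": 0,"ry": 0,"rz": -14},{"x": -501,"y": -589,"z": -33,"rx": 0,"ry": 0,"rz": -14},{"x": -501,"y": -589,"z": -33,"rx": 0,"ry": 0,"rz": -14},{"x": -501,"y": -589,"z": -33,"rx": 0,"ry": 0,"rz": -14},{"x": -501,"y": -589,"z": 37,"rx": 0,"ry": 0,"rz": -14},{"x": -501,"y": -589,"z": 37,"rx": 0,"ry": 0,"rz": -14},{"x": -501,"y": -589,"z": 37,"rx": 0,"ry": 0,"rz": -14}], "hand": 0, "squeeze": 20}}

```text
time: 3.45
tool_pos: [0.4216, -0.2747, 0.2525]
tool_rot: [3.138, -0.006, 2.934]
contact_force: [-0.6, 0.4, 1.3]
opening: 0.0004
grip_force: 0.0
```

```bash
python3 - <<'E'
from h import *
s=observe();print(s["time"],s["tool_pos"],s["tool_rot"],s["qpos"],s["contact_force"],s["opening"])
R=ctool((0,0,-1),(np.sin(.2094),np.cos(.2094),0))
for x in (60,75,82): row(dw((x,-111,255.5)),R)
E
```

```text
3.45 [ 0.4216 -0.2747  0.2525] [ 3.138  -0.0057  2.9342] [-0.73    0.3423  1.6407  0.0003  1.1653 -2.0936] [-0.604   0.3876  1.3187] 0.00039139987616572847
{'x': -85.2, 'y': -1.8, 'z': -3.5, 'rx': 0.2, 'ry': -0.3, 'rz': 0.1}
{'x': -100.2, 'y': -1.8, 'z': -3.6, 'rx': 0.2, 'ry': -0.3, 'rz': 0.1}
{'x': -107.2, 'y': -1.9, 'z': -3.7, 'rx': 0.2, 'ry': -0.3, 'rz': 0.1}
```

Request:
{"api": "arm_command", "payload": {"series": [{"x": -12,"y": -2,"z": 0,"rx": 0,"ry": 0,"rz": 0},{"x": -24,"y": -2,"z": 0,"rx": 0,"ry": 0,"rz": 0},{"x": -36,"y": -2,"z": 0,"rx": 0,"ry": 0,"rz": 0},{"x": -48,"y": -2,"z": 0,"rx": 0,"ry": 0,"rz": 0},{"x": -60,"y": -2,"z": 0,"rx": 0,"ry": 0,"rz": 0},{"x": -72,"y": -2,"z": 0,"rx": 0,"ry": 0,"rz": 0},{"x": -84,"y": -2,"z": 0,"rx": 0,"ry": 0,"rz": 0},{"x": -92,"y": -2,"z": 0,"rx": 0,"ry": 0,"rz": 0},{"x": -97,"y": -2,"z": 0,"rx": 0,"ry": 0,"rz": 0},{"x": -100,"y": -2,"z": 0,"rx": 0,"ry": 0,"rz": 0}]}}

```text
time: 4.45
tool_pos: [0.5205, -0.2986, 0.2556]
tool_rot: [3.141, -0.0, 2.935]
contact_force: [-2.1, 1.0, -0.8]
opening: 0.0005
grip_force: 0.9
```

Request:
{"api": "arm_command", "payload": {"series": [{"x": -2,"y": 0,"z": 0,"rx": 0,"ry": 0,"rz": 0},{"x": -3,"y": 0,"z": 0,"rx": 0,"ry": 0,"rz": 0}]}}

```text
time: 4.65
tool_pos: [0.5218, -0.2989, 0.2551]
tool_rot: [3.141, -0.004, 2.934]
contact_force: [-9.1, 2.7, 3.0]
opening: 0.0
grip_force: 4.9
```

Request:
{"api": "arm_command", "payload": {"series": [{"x": -1.5,"y": 0,"z": 0,"rx": 0,"ry": 0,"rz": 0},{"x": -1.5,"y": 0,"z": 0,"rx": 0,"ry": 0,"rz": 0}]}}

```text
time: 4.85
tool_pos: [0.5222, -0.299, 0.255]
tool_rot: [3.14, -0.007, 2.934]
contact_force: [-11.3, 2.7, 3.7]
opening: 0.0003
grip_force: 6.5
```

```bash
python3 - <<'E'
from h import *
for c in("top","side"):
    p=read_camera(c)
    for n in("knob","shaft"): q(p,mark_of,n,2)
print(dw((64+95*np.sin(.45),-111,120+95*np.cos(.45))))
# plan: cup
cup=np.array([.4685,.1395,.0])
az=np.deg2rad(100)
for dl in (25,):
    d=np.deg2rad(dl); z=np.array([np.cos(az)*np.cos(d),np.sin(az)*np.cos(d),-np.sin(d)])
    R=ctool(z,(np.sin(az),-np.cos(az),0)); R2=ctool(z,(-np.sin(az),np.cos(az),0))
    g=cup+[0,0,.062]; t=g-.047*z; pre=g-.17*z
    s=observe(); print("tcp",t,"pre",pre)
    for r in (R,R2): row(pre,r); print(r.as_euler("xyz"))
E
```

```text
knob call [ 0.5431 -0.3098  0.2044] 0.78
shaft call [ 0.506  -0.2992  0.125 ] 0.76
shaft call [ 0.3909 -0.0183 -0.0024] 0.72
[ 0.5489 -0.3035  0.2055]
tcp [0.4759 0.0976 0.0819] pre [ 0.4953 -0.0122  0.1338]
{'x': 84.7, 'y': 274.9, 'z': 122.1, 'rx': -38.5, 'ry': 56.5, 'rz': 60.2}
[ 3.1416 -1.1345  1.7453]
{'x': 84.7, 'y': 274.9, 'z': 122.1, 'rx': -62.1, 'ry': -42.4, 'rz': -98.3}
[ 3.1416  1.1345 -1.3963]
```

```bash
cat >> h.py <<'E'
def fk(q,P):
    a,L1,L2,hh,Lt=P; c=np.pi/2
    f=q[1]+q[2]
    R=Ro.from_euler("ZYZYZ",[q[0],f,q[3],q[4],q[5]+c])
    r=a+L1*np.sin(q[1])+L2*np.sin(f); z=hh+L1*np.cos(q[1])+L2*np.cos(f)
    w=np.array([r*np.cos(q[0]),r*np.sin(q[0]),z])
    return w+R.apply([0,0,Lt]),R
LO=[-2.53,-.77,.04,-1,.28,-3.11];HI=[2.53,2.02,2.7,4.14,2.66,3.11]
def ik(p,R,q0,P):
    from scipy.optimize import least_squares
    def e(q):
        pp,RR=fk(q,P); return np.r_[(pp-p)*5,(RR.inv()*R).as_rotvec()]
    s=least_squares(e,np.clip(q0,np.array(LO)+1e-3,np.array(HI)-1e-3),bounds=(LO,HI)); return s.x,np.abs(s.fun).max()
E
python3 - <<'E'
from h import *
from scipy.optimize import least_squares
s=observe()
data=[([.973,.342,1.5241,0,1.2754,-.146],[.2292,.4723,.2922]),([-.73,.3423,1.6407,.0003,1.1653,-2.0936],[.4216,-.2747,.2525]),(s["qpos"],s["tool_pos"])]
print(s["qpos"])
f=lambda x:np.concatenate([fk(np.array(q),[x[0],x[1],x[2],x[3],.2])[0]-p for q,p in data]+[.02*(np.array(x)-[0,.4,.4,.4])])
r=least_squares(f,[0,.4,.4,.4]);print(r.x,np.abs(r.fun).max())
E
```

```text
[-0.6467  0.5149  1.3536 -0.0017  1.2795 -2.0092]Traceback (most recent call last):
  File "<stdin>", line 7, in <module>
    return func(*args, **kwargs)
    vector_fun = VectorFunction(
        fun_wrapped,
    ...<6 lines>...
        workers=workers
    )
    self._update_fun()
    ~~~~~~~~~~~~~~~~^^
    self.f = self.fun_wrapped(xp_copy(self.x))
             ~~~~~~~~~~~~~~~~^^^^^^^^^^^^^^^^^
    return np.atleast_1d(self.fun(x))
                         ~~~~~~~~^^^
    return self.f(x, *self.args, **self.kwargs)
           ~~~~~~^^^^^^^^^^^^^^^^^^^^^^^^^^^^^^
  File "<stdin>", line 6, in <lambda>
  File "h.py", line 21, in fk
    R=Ro.from_euler("ZYZYZ",[q[0],f,q[3],q[4],q[5]+c])
  File "scipy/spatial/transform/_rotation.pyx", line 1413, in scipy.spatial.transform._rotation.Rotation.from_euler
ValueError: Expected axis specification to be a non-empty string of upto 3 characters, got ZYZYZ
```

Request:
{"api": "arm_command", "payload": {"series": [{"x": 10,"y": 0,"z": 0,"rx": 0,"ry": 0,"rz": 0},{"x": 15,"y": 0,"z": -30,"rx": 0,"ry": 0,"rz": 0},{"x": 15,"y": 0,"z": -80,"rx": 0,"ry": 0,"rz": 0},{"x": 15,"y": 0,"z": -110,"rx": 0,"ry": 0,"rz": 0},{"x": 15,"y": 0,"z": -110,"rx": 0,"ry": 10,"rz": 0},{"x": 15,"y": 0,"z": -110,"rx": 0,"ry": 20,"rz": 0},{"x": 15,"y": 0,"z": -110,"rx": 0,"ry": 20,"rz": 0},{"x": 15,"y": 0,"z": -110,"rx": 0,"ry": 20,"rz": 0}], "hand": 91}}

```text
time: 5.95
tool_pos: [0.5109, -0.2968, 0.3639]
tool_rot: [3.141, -0.35, 2.935]
contact_force: [0.2, -0.2, 0.5]
opening: 0.0596
grip_force: 0.0
```

```bash
python3 - <<'E'
from h import *
from scipy.optimize import least_squares
s=observe();print(s["time"],s["qpos"],s["tool_pos"],s["contact_force"])
data=[([.973,.342,1.5241,0,1.2754,-.146],[.2292,.4723,.2922]),([-.73,.3423,1.6407,.0003,1.1653,-2.0936],[.4216,-.2747,.2525]),(s["qpos"],s["tool_pos"])]
f=lambda x:np.concatenate([fk(np.array(q),x)[0]-p for q,p in data]+[.003*(np.array(x)-[0,.4,.4,.4,.2])])
r=least_squares(f,[0,.4,.4,.4,.2]);print(r.x,np.abs(r.fun).max(), (fk(s["qpos"],r.x)[1].inv()*Ro.from_euler("xyz",s["tool_rot"])).magnitude())
E
```

```text
5.95 [-0.5998  0.6067  0.9405 -0.1393  1.9164 -1.9901] [ 0.5109 -0.2968  0.3639] [ 0.2346 -0.1817  0.4828]Traceback (most recent call last):
  File "<stdin>", line 6, in <module>
    return func(*args, **kwargs)
    vector_fun = VectorFunction(
        fun_wrapped,
    ...<6 lines>...
        workers=workers
    )
    self._update_fun()
    ~~~~~~~~~~~~~~~~^^
    self.f = self.fun_wrapped(xp_copy(self.x))
             ~~~~~~~~~~~~~~~~^^^^^^^^^^^^^^^^^
    return np.atleast_1d(self.fun(x))
                         ~~~~~~~~^^^
    return self.f(x, *self.args, **self.kwargs)
           ~~~~~~^^^^^^^^^^^^^^^^^^^^^^^^^^^^^^
  File "<stdin>", line 5, in <lambda>
  File "h.py", line 21, in fk
    R=Ro.from_euler("ZYZYZ",[q[0],f,q[3],q[4],q[5]+c])
  File "scipy/spatial/transform/_rotation.pyx", line 1413, in scipy.spatial.transform._rotation.Rotation.from_euler
ValueError: Expected axis specification to be a non-empty string of upto 3 characters, got ZYZYZ
```

```bash
sed -i 's/R=Ro.from_euler("ZYZYZ".*/R=Ro.from_euler("ZYZ",[q[0],f,q[3]])*Ro.from_euler("YZ",[q[4],q[5]+c])/' h.py
cat >> h.py <<'E'
def tr(az,dl,sg):
    az,d=np.deg2rad([az,dl]); z=np.array([np.cos(az)*np.cos(d),np.sin(az)*np.cos(d),-np.sin(d)])
    return ctool(z,sg*np.array((np.sin(az),-np.cos(az),0)))
E
python3 - <<'E'
from h import *
from scipy.optimize import least_squares
s=observe()
data=[([.973,.342,1.5241,0,1.2754,-.146],[.2292,.4723,.2922]),([-.73,.3423,1.6407,.0003,1.1653,-2.0936],[.4216,-.2747,.2525]),([-0.6467,0.5149,1.3536,-0.0017,1.2795,-2.0092],[.5222,-.299,.255]),(s["qpos"],s["tool_pos"])]
f=lambda x:np.concatenate([fk(np.array(q),x)[0]-p for q,p in data]+[.001*(np.array(x)-[0,.4,.4,.4,.2])])
r=least_squares(f,[0,.4,.4,.4,.2]);P=r.x;print(P,np.abs(r.fun[:12]).max(), (fk(s["qpos"],P)[1].inv()*Ro.from_euler("xyz",s["tool_rot"])).magnitude())
np.save("P.npy",P)
def best(p,R):
    o=[]
    for q4 in(-.5,.7,1.6,2.5,3.5):
        for q6 in(-2,0,2):
            q,e=ik(p,R,[np.arctan2(p[1],p[0]),.5,1.4,q4,1.3,q6],P)
            if e<3e-3 and not any(np.abs(q-u).max()<.05 for u in o): o.append(q)
    return o
cup=np.array([.4685,.1395,.062])
for az in(85,100):
  for sg in(1,-1):
    R=tr(az,25,sg)
    print("grasp",az,sg,best(cup-R.apply([0,0,.047]),R))
    for azp in (60,90):
      Rc=tr(azp,25,sg)
      for ph in(-130,130):
        Rp=Rc*Ro.from_euler("z",ph,degrees=True); a=Rp.apply(Rc.inv().apply([0,0,1]))
        g=np.array([.469,-.173,.275])-a*[1,1,0]*.028
        if az==100: print(" pour",azp,ph,"axis",a,best(g-Rp.apply([0,0,.047]),Rp))
E
```

```text
[0.0679 0.3315 0.3555 0.0932 0.0134] 0.06659404513922773 4.174614838227703e-16
grasp 85 1 [array([ 0.1812,  0.5931,  1.8874,  1.4911,  1.0688, -0.8293])]
grasp 85 -1 [array([0.1812, 0.5931, 1.8874, 1.4911, 1.0688, 2.3122])]
grasp 100 1 [array([ 0.1771,  0.6209,  1.8358,  1.2858,  1.2358, -0.8368])]
 pour 60 -130 axis [-0.9159 -0.1978 -0.3494] [array([-0.4311,  0.3293,  1.5453,  1.1739,  1.3629, -2.5103])]
 pour 60 130 axis [ 0.2866 -0.8921 -0.3494] [array([-0.4235,  0.2183,  1.6858,  1.1817,  1.345 ,  2.0025])]
 pour 90 -130 axis [-0.6943 -0.6292 -0.3494] [array([-0.4063,  0.3797,  1.4779,  1.0241,  1.7967, -2.7106])]
 pour 90 130 axis [ 0.6943 -0.6292 -0.3494] [array([-0.4373,  0.2775,  1.6123,  1.0048,  1.8048,  1.7831])]
grasp 100 -1 [array([0.1771, 0.6209, 1.8358, 1.2858, 1.2358, 2.3048])]
 pour 60 -130 axis [-0.9159 -0.1978 -0.3494] [array([-0.4311,  0.3293,  1.5453,  1.1739,  1.3629,  0.6313])]
 pour 60 130 axis [ 0.2866 -0.8921 -0.3494] [array([-0.4235,  0.2183,  1.6858,  1.1817,  1.345 , -1.1391])]
 pour 90 -130 axis [-0.6943 -0.6292 -0.3494] [array([-0.4063,  0.3797,  1.4779,  1.0241,  1.7967,  0.431 ])]
 pour 90 130 axis [ 0.6943 -0.6292 -0.3494] [array([-0.4373,  0.2775,  1.6123,  1.0048,  1.8048, -1.3585])]
```

```bash
python3 - <<'E'
s=open('h.py').read()
s=s.replace("a,L1,L2,hh,Lt=P;","a,L1,L2,hh,Lt,b=P;").replace("w=np.array([r*np.cos(q[0]),r*np.sin(q[0]),z])","w=Ro.from_euler('z',q[0]).apply([r,b,z])")
open('h.py','w').write(s)
E
cat > plan.py <<'E'
from h import *
from scipy.optimize import least_squares
s=observe()
data=[([.973,.342,1.5241,0,1.2754,-.146],[.2292,.4723,.2922]),([-.73,.3423,1.6407,.0003,1.1653,-2.0936],[.4216,-.2747,.2525]),([-0.6467,0.5149,1.3536,-0.0017,1.2795,-2.0092],[.5222,-.299,.255]),(s["qpos"],s["tool_pos"])]
f=lambda x:np.concatenate([fk(np.array(q),x)[0]-p for q,p in data]+[.001*(np.array(x)-[0,.4,.4,.4,.2,.07])])
r=least_squares(f,[0,.4,.4,.4,.2,.07]);P=r.x;print(P,np.abs(r.fun[:12]).max())
np.save("P.npy",P)
def best(p,R):
    o=[]
    for q4 in(-.5,.7,1.6,2.5,3.5):
        for q6 in(-2,0,2):
            q,e=ik(p,R,[np.arctan2(p[1],p[0]),.5,1.4,q4,1.3,q6],P)
            if e<3e-3 and not any(np.abs(q-u).max()<.05 for u in o): o.append(q)
    return o
cup=np.array([.4685,.1395,.062])
for az in(85,100):
  for sg in(1,-1):
    R=tr(az,25,sg)
    print("grasp",az,sg,best(cup-R.apply([0,0,.047]),R))
    for azp in (30,60,90):
      Rc=tr(azp,25,sg)
      for ph in(-130,130):
        Rp=Rc*Ro.from_euler("z",ph,degrees=True); a=Rp.apply(Rc.inv().apply([0,0,1]))
        g=np.array([.469,-.173,.275])-a*[1,1,0]*.028
        if az==100: print(" pour",azp,ph,"axis",a,best(g-Rp.apply([0,0,.047]),Rp))
E
python3 plan.py
```

```text
[-0.0308  0.5334  0.3852  0.1257  0.2225  0.0754] 0.003147035763279571
grasp 85 1 [array([-0.393 ,  0.698 ,  2.0692,  1.1293,  1.2728, -1.1973])]
grasp 85 -1 [array([-0.393 ,  0.698 ,  2.0692,  1.1293,  1.2728,  1.9443])]
grasp 100 1 [array([-0.3405,  0.7517,  1.8981,  0.9261,  1.4084, -1.1412])]
 pour 30 -130 axis [-0.8921  0.2866 -0.3494] [array([-1.0037,  0.2758,  2.0015,  1.255 ,  1.2615, -2.9162])]
 pour 30 130 axis [-0.1978 -0.9159 -0.3494] [array([-0.9991,  0.2148,  2.0898,  1.2662,  1.2499,  1.5954])]
 pour 60 -130 axis [-0.9159 -0.1978 -0.3494] [array([-0.9363,  0.4605,  1.7015,  0.9828,  1.6371, -2.973 ])]
 pour 60 130 axis [ 0.2866 -0.8921 -0.3494] [array([-0.9682,  0.4016,  1.8021,  0.9612,  1.6352,  1.5157])]
 pour 90 -130 axis [-0.6943 -0.6292 -0.3494] [array([-0.8055,  0.6239,  1.4033,  0.7549,  1.9828, -3.0938])]
 pour 90 130 axis [ 0.6943 -0.6292 -0.3494] [array([-0.8523,  0.5739,  1.4973,  0.7071,  1.9778,  1.3783])]
grasp 100 -1 [array([-0.3405,  0.7517,  1.8981,  0.9261,  1.4084,  2.0003])]
 pour 30 -130 axis [-0.8921  0.2866 -0.3494] [array([-1.0037,  0.2758,  2.0015,  1.255 ,  1.2615,  0.2254])]
 pour 30 130 axis [-0.1978 -0.9159 -0.3494] [array([-0.9991,  0.2148,  2.0898,  1.2662,  1.2499, -1.5462])]
 pour 60 -130 axis [-0.9159 -0.1978 -0.3494] [array([-0.9363,  0.4605,  1.7015,  0.9828,  1.6371,  0.1686])]
 pour 60 130 axis [ 0.2866 -0.8921 -0.3494] [array([-0.9682,  0.4016,  1.8021,  0.9612,  1.6352, -1.6259])]
 pour 90 -130 axis [-0.6943 -0.6292 -0.3494] [array([-0.8055,  0.6239,  1.4033,  0.7549,  1.9828,  0.0478])]
 pour 90 130 axis [ 0.6943 -0.6292 -0.3494] [array([-0.8523,  0.5739,  1.4973,  0.7071,  1.9778, -1.7633])]
```

```bash
cat >> h.py <<'E'
CUP=np.array([.4695,.139,.066]); RG=tr(115,35,1)
E
python3 - <<'E'
from h import *
P=np.load("P.npy")
z=RG.apply([0,0,1])
w=np.array([.54,.0,.37]);row(w,RG)
pre=CUP-.15*z; print(w,pre,ik(pre,RG,[-.3,.7,1.9,.9,1.4,-1.1],P),ik(CUP-.047*z,RG,[-.3,.7,1.9,.9,1.4,-1.1],P),ik(w,RG,[-.3,.7,1.9,.9,1.4,-1.1],P))
row(pre,RG,frm=(w,RG)); row(CUP-.047*z,RG,frm=(w,RG))
E
```

```text
{'x': 32.4, 'y': 296.4, 'z': 5.6, 'rx': -32.8, 'ry': 32.4, 'rz': 42.8}
[0.54 0.   0.37] [0.5214 0.0276 0.152 ] (array([-0.349 ,  0.71  ,  1.5692,  0.6194,  1.6375, -1.0025]), np.float64(9.71445146547012e-16)) (array([-0.2417,  0.7275,  1.7509,  0.6996,  1.4347, -1.0656]), np.float64(2.3778201629909285e-13)) (array([-0.3799,  0.5698,  1.203 ,  0.6887,  2.0596, -0.7073]), np.float64(1.6209256159527285e-13))
{'x': -159.7, 'y': -5.2, 'z': 152.0, 'rx': 0.0, 'ry': 0.0, 'rz': 0.0}
{'x': -159.7, 'y': -5.2, 'z': 255.0, 'rx': 0.0, 'ry': 0.0, 'rz': 0.0}
```

Request:
{"api": "arm_command", "payload": {"series": [{"x": 32,"y": 296,"z": 6,"rx": -33,"ry": 32,"rz": 43},{"x": 32,"y": 296,"z": 6,"rx": -33,"ry": 32,"rz": 43},{"x": 32,"y": 296,"z": 6,"rx": -33,"ry": 32,"rz": 43},{"x": 32,"y": 296,"z": 6,"rx": -33,"ry": 32,"rz": 43},{"x": 32,"y": 296,"z": 6,"rx": -33,"ry": 32,"rz": 43},{"x": 32,"y": 296,"z": 6,"rx": -33,"ry": 32,"rz": 43},{"x": 32,"y": 296,"z": 6,"rx": -33,"ry": 32,"rz": 43},{"x": 32,"y": 296,"z": 6,"rx": -33,"ry": 32,"rz": 43},{"x": 32,"y": 296,"z": 6,"rx": -33,"ry": 32,"rz": 43},{"x": 32,"y": 296,"z": 6,"rx": -33,"ry": 32,"rz": 43},{"x": 32,"y": 296,"z": 6,"rx": -33,"ry": 32,"rz": 43}], "hand": 91.5}}

```text
time: 7.05
tool_pos: [0.5395, -0.0004, 0.3711]
tool_rot: [3.133, -0.952, 2.009]
contact_force: [0.5, -0.1, -0.1]
opening: 0.0916
grip_force: 0.0
```

```bash
python3 - <<'E'
from h import *
P=np.load("P.npy");s=observe();print(s["time"],s["tool_pos"],s["tool_rot"],s["qpos"],s["contact_force"],s["opening"],fk(s["qpos"],P)[0])
z=RG.apply([0,0,1])
for d in(.16,.1,.047): row(CUP-d*z,RG)
for c in("top","side","wrist"):
    p=read_camera(c); 
    for n in("cup","cup_rim","coaster"): q(p,mark_of,n,4)
    print(c,px(p,CUP))
    if c=="wrist": cv2.imwrite("pics/w1.png",p["pixels"])
E
```

```text
7.05 [ 0.5395 -0.0004  0.3711] [ 3.1331 -0.952   2.0087] [-0.4092  0.6     1.1765  0.6683  2.064  -0.7369] [ 0.5285 -0.1256 -0.1   ] 0.09155766295488951 [ 0.5489 -0.0235  0.3582]
{'x': -159.3, 'y': -5.7, 'z': 144.0, 'rx': 0.4, 'ry': 0.5, 'rz': 0.1}
{'x': -158.8, 'y': -6.2, 'z': 204.0, 'rx': 0.4, 'ry': 0.5, 'rz': 0.1}
{'x': -158.4, 'y': -6.6, 'z': 257.0, 'rx': 0.4, 'ry': 0.5, 'rz': 0.1}
cup call [ 0.4981  0.2829 -0.0019] 0.97
cup call [ 0.5839  0.2069 -0.0016] 0.86
cup call [0.4705 0.1406 0.0034] 0.64
cup call [0.4665 0.1414 0.0029] 0.47
cup_rim call [0.5818 0.2068 0.0838] 0.85
cup_rim call [0.469  0.1422 0.0879] 0.74
cup_rim call [0.494  0.2838 0.0814] 0.56
coaster call [0.4686 0.143  0.001 ] 0.64
top [211.7807 218.2474]
cup call [0.4941 0.2823 0.0002] 0.93
cup call [0.4697 0.1377 0.0108] 0.91
cup call [ 0.336   0.1447 -0.0011] 0.76
cup call [ 0.5849  0.2033 -0.0052] 0.57
cup_rim call [0.4901 0.2844 0.0841] 0.92
cup_rim call [0.4669 0.1368 0.0906] 0.69
cup_rim call [0.3349 0.1486 0.0854] 0.58
coaster call [ 0.4684  0.1475 -0.0004] 0.67
coaster call [ 0.3887 -0.0148 -0.0024] 0.57
side [217.9678 212.3296]
cup call [0.4662 0.1385 0.0025] 0.85
cup call [0.4882 0.2808 0.0006] 0.81
cup call [0.5794 0.2058 0.0007] 0.78
cup call [0.341  0.1486 0.0006] 0.6
cup_rim call [0.4639 0.1415 0.0862] 0.94
cup_rim call [0.3354 0.1454 0.0855] 0.88
cup_rim call [0.4921 0.2787 0.0835] 0.75
cup_rim call [0.5817 0.208  0.0855] 0.66
wrist [249.997  268.5175]
```

View pics/w1.png

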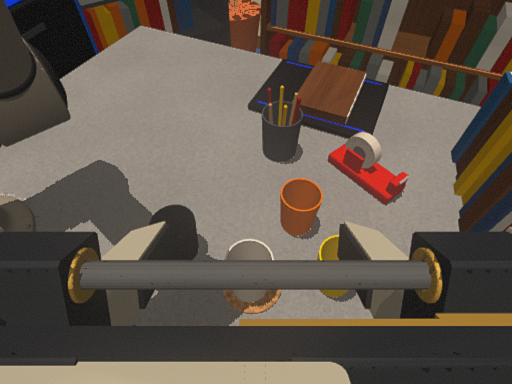

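The cup is at (250,265) in the wrist view, centred between the fingers.

Request:
{"api": "arm_command", "payload": {"series": [{"x": -80,"y": -3,"z": 70,"rx": 0,"ry": 0,"rz": 0},{"x": -159,"y": -6,"z": 140,"rx": 0,"ry": 0,"rz": 0},{"x": -159,"y": -6,"z": 144,"rx": 0,"ry": 0,"rz": 0},{"x": -159,"y": -6,"z": 144,"rx": 0,"ry": 0,"rz": 0},{"x": -159,"y": -6,"z": 144,"rx": 0.4,"ry": 0.5,"rz": 0},{"x": -159,"y": -6,"z": 160,"rx": 0.4,"ry": 0.5,"rz": 0},{"x": -159,"y": -6,"z": 175,"rx": 0.4,"ry": 0.5,"rz": 0},{"x": -159,"y": -6,"z": 190,"rx": 0.4,"ry": 0.5,"rz": 0},{"x": -159,"y": -6,"z": 205,"rx": 0.4,"ry": 0.5,"rz": 0},{"x": -159,"y": -6,"z": 205,"rx": 0.4,"ry": 0.5,"rz": 0}]}}

```text
time: 8.65
tool_pos: [0.5032, 0.0667, 0.1229]
tool_rot: [-3.14, -0.964, 2.007]
contact_force: [0.2, -0.5, -0.1]
opening: 0.0915
grip_force: 0.0
```

```bash
python3 - <<'E'
from h import *
s=observe();print(s["time"],s["tool_pos"],s["qpos"],s["contact_force"])
z=RG.apply([0,0,1]); C=np.array([.4685,.1397,.066])
for d in(.1,.047): row(C-d*z,RG)
E
```

```text
8.65 [0.5032 0.0667 0.1229] [-0.3291  0.8116  1.5578  0.6324  1.5603 -1.0435] [ 0.1735 -0.4523 -0.0879]
{'x': -0.2, 'y': -0.6, 'z': -1.1, 'rx': -0.1, 'ry': -0.2, 'rz': -0.0}
{'x': -0.4, 'y': -0.5, 'z': 51.9, 'rx': -0.1, 'ry': -0.2, 'rz': -0.0}
```

Request:
{"api": "arm_command", "payload": {"series": [{"x": 0,"y": -0.5,"z": 15,"rx": 0,"ry": 0,"rz": 0},{"x": 0,"y": -0.5,"z": 30,"rx": 0,"ry": 0,"rz": 0},{"x": 0,"y": -0.5,"z": 42,"rx": 0,"ry": 0,"rz": 0},{"x": 0,"y": -0.5,"z": 50,"rx": 0,"ry": 0,"rz": 0},{"x": 0,"y": -0.5,"z": 50,"rx": 0,"ry": 0,"rz": 0}]}}

```text
time: 9.15
tool_pos: [0.485, 0.1036, 0.0934]
tool_rot: [-3.139, -0.964, 2.006]
contact_force: [0.6, 0.3, -0.3]
opening: 0.0921
grip_force: 0.0
```

Request:
{"api": "arm_command", "payload": {"series": [{"x": 0,"y": 0,"z": 0,"rx": 0,"ry": 0,"rz": 0},{"x": 0,"y": 0,"z": 0,"rx": 0,"ry": 0,"rz": 0},{"x": 0,"y": 0,"z": 0,"rx": 0,"ry": 0,"rz": 0},{"x": 0,"y": 0,"z": 0,"rx": 0,"ry": 0,"rz": 0},{"x": 0,"y": 0,"z": 0,"rx": 0,"ry": 0,"rz": 0},{"x": 0,"y": 0,"z": 0,"rx": 0,"ry": 0,"rz": 0}], "hand": 50, "squeeze": 20}}

```text
time: 9.75
tool_pos: [0.4856, 0.1026, 0.0939]
tool_rot: [-3.141, -0.963, 2.007]
contact_force: [-0.9, -0.2, 1.7]
opening: 0.0637
grip_force: 19.9
```

```bash
python3 - <<'E'
from h import *
s=observe();print(s["time"],s["tool_pos"],s["tool_rot"],s["qpos"],s["contact_force"],s["opening"],s["grip_force"])
R0=Ro.from_euler("xyz",s["tool_rot"]); print("grasp pt",s["tool_pos"]+R0.apply([0,0,.047]))
print("up in tool mm",R0.inv().apply([0,0,100]))
E
```

```text
9.75 [0.4856 0.1026 0.0939] [-3.1406 -0.9627  2.0065] [-0.2797  0.8317  1.6364  0.6721  1.4602 -1.0772] [-0.8657 -0.2004  1.6886] 0.06368692161226214 19.88846198269897
grasp pt [0.4693 0.1376 0.067 ]
up in tool mm [ 82.0709  -0.0569 -57.1346]
```

Request:
{"api": "arm_command", "payload": {"series": [{"x": 8,"y": 0,"z": -5.7,"rx": 0,"ry": 0,"rz": 0},{"x": 20,"y": 0,"z": -14,"rx": 0,"ry": 0,"rz": 0},{"x": 36,"y": 0,"z": -25,"rx": 0,"ry": 0,"rz": 0},{"x": 56,"y": 0,"z": -39,"rx": 0,"ry": 0,"rz": 0},{"x": 80,"y": 0,"z": -56,"rx": 0,"ry": 0,"rz": 0},{"x": 104,"y": 0,"z": -72,"rx": 0,"ry": 0,"rz": 0},{"x": 128,"y": 0,"z": -89,"rx": 0,"ry": 0,"rz": 0},{"x": 152,"y": 0,"z": -106,"rx": 0,"ry": 0,"rz": 0},{"x": 176,"y": 0,"z": -122,"rx": 0,"ry": 0,"rz": 0},{"x": 196,"y": 0,"z": -136,"rx": 0,"ry": 0,"rz": 0},{"x": 208,"y": 0,"z": -145,"rx": 0,"ry": 0,"rz": 0},{"x": 208,"y": 0,"z": -145,"rx": 0,"ry": 0,"rz": 0}], "squeeze": 28}}

```text
time: 10.95
tool_pos: [0.4858, 0.1026, 0.3492]
tool_rot: [3.138, -0.96, 2.011]
contact_force: [0.1, 0.3, -1.5]
opening: 0.0637
grip_force: 28.0
```

```bash
cat > pour.py <<'E'
from h import *
P=np.load("P.npy")
AZ,TAU,G=60,10,.047
Rc=tr(AZ,TAU,1)
acup=RG.inv().apply([0,0,1])          # cup axis in tool frame
L=dw((-5,20,262))
def pose(ph):
    R=Rc*Ro.from_euler("z",ph,degrees=True); a=R.apply(acup)
    l=-np.array([0,0,1.])+a[2]*a; l/=np.linalg.norm(l)
    g=L-.024*a-.034*l
    return g-R.apply([0,0,G]),R,a,g
E
python3 - <<'E'
from pour import *
s=observe();print(s["time"],s["tool_pos"],s["tool_rot"],s["qpos"],s["contact_force"],s["opening"],s["grip_force"])
qq=s["qpos"]
for ph in(0,50,80,110,130,155):
    p,R,a,g=pose(ph); qq,e=ik(p,R,qq,P); b=[R.apply([i*.0375,j*.095,0])+p for i in(-1,1) for j in(-1,1)]
    lo=min(b,key=lambda v:v[2]); loc=Ro.from_euler("z",-YAW).apply(lo-D0)
    print(ph,"a",a,"g",g,"q",qq,e,"low corner local",loc)
p,R,a,g=pose(50); row(p+[0,0,.05],R)
p,R,a,g=pose(0); row(p+[0,0,.05],R)
p=read_camera("side");q(p,mark_of,"cup",4);cv2.imwrite("pics/s2.png",p["pixels"][60:300,120:440])
E
```

```text
10.95 [0.4858 0.1026 0.3492] [ 3.1376 -0.9601  2.0105] [-0.2798  0.4832  1.4471  0.7061  1.8763 -0.7385] [ 0.0629  0.3216 -1.4778] 0.06366123328452629 27.957586518784865
0 a [-0.2113 -0.366   0.9063] g [ 0.4887 -0.1169  0.2546] q [-0.9244  0.5205  1.8913  1.1533  1.6979 -0.9035] 6.75848266240564e-13 low corner local [-0.099   0.0381  0.2258]
50 a [ 0.3067 -0.7238  0.6181] g [ 0.4527 -0.1157  0.2739] q [-0.9845  0.4567  1.9423  1.108   1.7398 -0.0365] 2.9808183837909397e-09 low corner local [-0.0166 -0.0173  0.1866]
80 a [ 0.4285 -0.8711  0.2397] g [ 0.4544 -0.1242  0.2893] q [-0.9915  0.4449  1.9068  1.1104  1.7652  0.528 ] 3.8920200395864406e-11 low corner local [-0.0636 -0.0095  0.1989]
110 a [ 0.3599 -0.9162 -0.1763] g [ 0.4618 -0.136   0.2997] q [-0.992   0.4507  1.8589  1.1178  1.7841  1.09  ] 1.450545239478629e-10 low corner local [-0.0319 -0.027   0.2073]
130 a [ 0.2153 -0.8821 -0.4189] g [ 0.4665 -0.1451  0.3029] q [-0.9941  0.461   1.829   1.1201  1.7942  1.4565] 8.022971176302464e-12 low corner local [-0.0585 -0.0232  0.2157]
155 a [-0.0471 -0.7739 -0.6315] g [ 0.4681 -0.1553  0.3035] q [-1.0024  0.4731  1.8048  1.1166  1.8051  1.9011] 3.2787372816756025e-09 low corner local [-0.0897 -0.0174  0.2387]
{'x': -134.4, 'y': -160.2, 'z': -162.7, 'rx': -38.8, 'ry': 45.0, 'rz': 67.0}
{'x': -159.6, 'y': -128.1, 'z': -165.0, 'rx': -51.2, 'ry': 23.0, 'rz': 21.3}
cup call [ 0.5862  0.2041 -0.004 ] 0.93
cup call [ 0.4896  0.2829 -0.0017] 0.88
cup call [ 0.334   0.1455 -0.0037] 0.63
cup call [0.469  0.1386 0.2678] 0.57
```

View pics/s2.png

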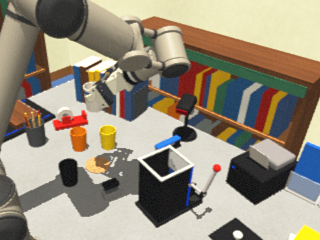

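The cup is held, and the coaster is empty at about (97,163) in the crop. The gripper body comes too low over the rim, so I'm raising and tilting the pour a little.

```bash
sed -i 's/AZ,TAU,G=.*/AZ,TAU,G=60,18,.047/; s/L=dw.*/L=dw((-5,22,270))/' pour.py
cat >> pour.py <<'E'
def toloc(v): return Ro.from_euler("z",-YAW).apply(v-D0)*1000
def low(p,R):
    b=[R.apply([i*.0375,j*.095,k])+p for i in(-1,1) for j in(-1,1) for k in (0,-.06)]
    return toloc(min(b,key=lambda v:v[2]))
E
python3 - <<'E'
from pour import *
qq=observe()["qpos"]
for ph in(0,40,60,80,100,120,140,160):
    p,R,a,g=pose(ph); qq,e=ik(p,R,qq,P)
    l=-np.array([0,0,1.])+a[2]*a;l/=np.linalg.norm(l);z=R.apply([0,0,1])
    print(ph,"a",a,"gz %.3f"%g[2],"q6 %.2f"%qq[5],e<1e-3,"low",low(p,R),"lip-face mm",(L-p)@z*1000)
p0,R0,_,_=pose(40); p0=p0+[0,0,.045]; row(p0,R0); print(p0)
f=(p0,R0)
for ph in(50,60,70,80,90,100,110,120,130,140,150,160):
    p,R,a,g=pose(ph); print(ph,end=" "); row(p,R,frm=f)
E
```

```text
0 a [-0.1462 -0.2532  0.9563] gz 0.257 q6 -0.83 True low [-100.5284   35.4202  235.8485] lip-face mm 5.382996021749159
40 a [ 0.2802 -0.5678  0.774 ] gz 0.273 q6 -0.14 True low [ -6.8097 -29.3479 202.0767] lip-face mm 25.987038994666285
60 a [ 0.4049 -0.7175  0.5668] gz 0.284 q6 0.23 True low [-40.0093 -25.5738 202.8549] lip-face mm 32.57091117527172
80 a [ 0.4479 -0.8377  0.3125] gz 0.295 q6 0.61 True low [-69.3446 -18.0516 214.1492] lip-face mm 37.87860901559149
100 a [ 0.4039 -0.9138  0.042 ] gz 0.303 q6 0.98 True low [-23.8122 -35.6417 222.3159] lip-face mm 42.93094786017178
120 a [ 0.2783 -0.9367 -0.2123] gz 0.308 q6 1.35 True low [-50.5073 -31.2976 226.7657] lip-face mm 48.222253572112905
140 a [ 0.0863 -0.9036 -0.4195] gz 0.311 q6 1.71 True low [-75.9308 -24.6866 240.0591] lip-face mm 53.822244669127414
160 a [-0.1491 -0.8185 -0.5548] gz 0.312 q6 2.07 True low [-98.0165 -15.6922 261.7111] lip-face mm 58.86836159265517
{'x': -129.8, 'y': -159.6, 'z': -161.1, 'rx': -43.0, 'ry': 33.0, 'rz': 61.6}
[ 0.428  -0.1519  0.3325]
50 {'x': -29.2, 'y': 24.2, 'z': 10.4, 'rx': -0.0, 'ry': 0.0, 'rz': 10.0}
60 {'x': -24.6, 'y': 21.8, 'z': 7.3, 'rx': -0.0, 'ry': 0.0, 'rz': 20.0}
70 {'x': -19.5, 'y': 20.4, 'z': 4.6, 'rx': -0.0, 'ry': 0.0, 'rz': 30.0}
80 {'x': -14.2, 'y': 19.9, 'z': 2.0, 'rx': 0.0, 'ry': -0.0, 'rz': 40.0}
90 {'x': -8.9, 'y': 20.3, 'z': -0.5, 'rx': 0.0, 'ry': 0.0, 'rz': 50.0}
100 {'x': -3.8, 'y': 21.5, 'z': -3.0, 'rx': 0.0, 'ry': 0.0, 'rz': 60.0}
110 {'x': 0.8, 'y': 23.3, 'z': -5.6, 'rx': 0.0, 'ry': 0.0, 'rz': 70.0}
120 {'x': 4.8, 'y': 25.7, 'z': -8.3, 'rx': 0.0, 'ry': 0.0, 'rz': 80.0}
130 {'x': 8.0, 'y': 28.2, 'z': -11.1, 'rx': 0.0, 'ry': 0.0, 'rz': 90.0}
140 {'x': 10.3, 'y': 30.8, 'z': -13.9, 'rx': 0.0, 'ry': 0.0, 'rz': 100.0}
150 {'x': 11.6, 'y': 32.9, 'z': -16.6, 'rx': 0.0, 'ry': 0.0, 'rz': 110.0}
160 {'x': 12.1, 'y': 34.4, 'z': -19.0, 'rx': 0.0, 'ry': 0.0, 'rz': 120.0}
```

Request:
{"api": "arm_command", "payload": {"series": [{"x": -6,"y": -8,"z": -8,"rx": -2.1,"ry": 1.6,"rz": 3.1},{"x": -19,"y": -24,"z": -24,"rx": -6.4,"ry": 5,"rz": 9.2},{"x": -32,"y": -40,"z": -40,"rx": -10.7,"ry": 8.2,"rz": 15.4},{"x": -45,"y": -56,"z": -56,"rx": -15,"ry": 11.5,"rz": 21.6},{"x": -58,"y": -72,"z": -72,"rx": -19.3,"ry": 14.8,"rz": 27.7},{"x": -71,"y": -88,"z": -89,"rx": -23.6,"ry": 18.1,"rz": 33.9},{"x": -84,"y": -104,"z": -105,"rx": -28,"ry": 21.4,"rz": 40},{"x": -97,"y": -120,"z": -121,"rx": -32.2,"ry": 24.7,"rz": 46.2},{"x": -110,"y": -136,"z": -137,"rx": -36.5,"ry": 28,"rz": 52.4},{"x": -121,"y": -149,"z": -150,"rx": -40,"ry": 30.8,"rz": 57.4},{"x": -128,"y": -157,"z": -158,"rx": -42.3,"ry": 32.5,"rz": 60.6},{"x": -130,"y": -160,"z": -161,"rx": -43,"ry": 33,"rz": 61.6},{"x": -130,"y": -160,"z": -161,"rx": -43,"ry": 33,"rz": 61.6},{"x": -130,"y": -160,"z": -161,"rx": -43,"ry": 33,"rz": 61.6}]}}

```text
time: 12.45
tool_pos: [0.4281, -0.1515, 0.3323]
tool_rot: [-2.037, -0.816, -0.17]
contact_force: [0.6, 0.4, -1.7]
opening: 0.0637
grip_force: 27.9
```

```bash
python3 - <<'E'
from pour import *
s=observe();print(s["time"],s["tool_pos"],s["tool_rot"],s["qpos"],s["contact_force"],s["opening"])
for ph in(40,50,60,70,80,100,120,140,160):
    p,R,a,g=pose(ph); print(ph,end=" "); row(p,R)
im=[]
for c in("top","side"):
    p=read_camera(c);u,v=px(p,dw((0,0,230))).astype(int);print(c,px(p,L),u,v)
    q(p,mark_of,"cup_rim",5)
    im.append(cv2.resize(p["pixels"][max(v-75,0):v+75,u-75:u+75],(400,400)))
cv2.imwrite("pics/p1.png",np.hstack(im)); print(pose(40)[3]+.024*pose(40)[2])
E
```

```text
12.45 [ 0.4281 -0.1515  0.3323] [-2.0373 -0.8161 -0.1696] [-1.0241  0.4134  1.8429  1.0055  1.7313 -0.1147] [ 0.575   0.3791 -1.6899] 0.06372030886568472
40 {'x': -32.7, 'y': 27.6, 'z': 13.4, 'rx': -0.1, 'ry': 0.0, 'rz': 0.0}
50 {'x': -29.1, 'y': 24.3, 'z': 9.8, 'rx': -0.1, 'ry': 0.1, 'rz': 10.0}
60 {'x': -24.5, 'y': 21.9, 'z': 6.8, 'rx': -0.1, 'ry': 0.1, 'rz': 20.0}
70 {'x': -19.4, 'y': 20.5, 'z': 4.1, 'rx': -0.1, 'ry': 0.1, 'rz': 30.0}
80 {'x': -14.1, 'y': 20.0, 'z': 1.5, 'rx': -0.1, 'ry': 0.1, 'rz': 40.0}
100 {'x': -3.7, 'y': 21.6, 'z': -3.6, 'rx': -0.1, 'ry': 0.1, 'rz': 60.0}
120 {'x': 4.9, 'y': 25.7, 'z': -8.9, 'rx': -0.1, 'ry': 0.1, 'rz': 80.0}
140 {'x': 10.3, 'y': 30.8, 'z': -14.5, 'rx': -0.1, 'ry': 0.1, 'rz': 100.0}
160 {'x': 12.2, 'y': 34.4, 'z': -19.5, 'rx': -0.0, 'ry': 0.2, 'rz': 120.0}
top [314.423  208.2085] 320 209
cup_rim call [0.4906 0.2833 0.0824] 0.9
cup_rim call [ 0.462  -0.1226  0.3322] 0.77
cup_rim call [0.3328 0.1507 0.0875] 0.72
cup_rim call [0.5829 0.2071 0.0828] 0.71
cup_rim call [ 0.5437 -0.308   0.204 ] 0.54
side [280.5844 199.8369] 285 213
cup_rim call [0.3364 0.1486 0.0836] 0.84
cup_rim call [0.5817 0.2015 0.0884] 0.81
cup_rim call [0.4937 0.2846 0.0874] 0.74
[ 0.457  -0.1268  0.2915]
```

View pics/p1.png

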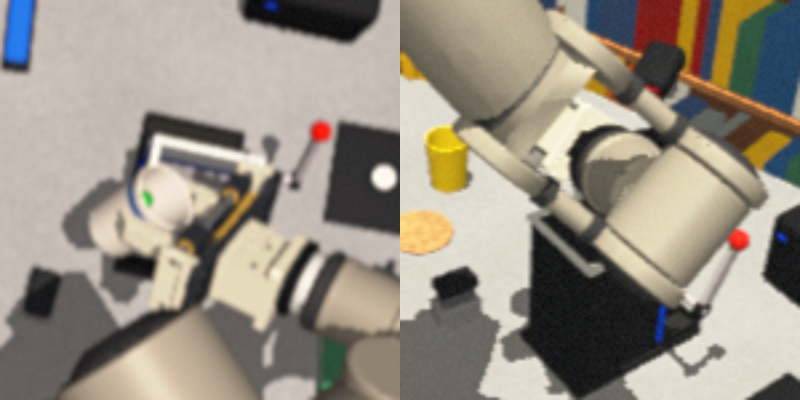

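In the top crop the cup mouth is at (165,195), with its lip side over the hopper, and the side crop shows the lever shut. I'll start the pour now.

Request:
{"api": "arm_command", "payload": {"series": [{"x": -10,"y": 9,"z": 4,"rx": 0,"ry": 0,"rz": 3},{"x": -20,"y": 17,"z": 7,"rx": 0,"ry": 0,"rz": 6},{"x": -29,"y": 24,"z": 10,"rx": 0,"ry": 0,"rz": 10},{"x": -28,"y": 23.5,"z": 9,"rx": 0,"ry": 0,"rz": 13},{"x": -26.5,"y": 22.5,"z": 8,"rx": 0,"ry": 0,"rz": 16},{"x": -24.5,"y": 22,"z": 7,"rx": 0,"ry": 0,"rz": 20},{"x": -23,"y": 21.5,"z": 6,"rx": 0,"ry": 0,"rz": 23},{"x": -21.5,"y": 21,"z": 5,"rx": 0,"ry": 0,"rz": 26},{"x": -19.5,"y": 20.5,"z": 4,"rx": 0,"ry": 0,"rz": 30},{"x": -18,"y": 20.3,"z": 3.3,"rx": 0,"ry": 0,"rz": 33},{"x": -16,"y": 20.1,"z": 2.5,"rx": 0,"ry": 0,"rz": 36},{"x": -14,"y": 20,"z": 1.5,"rx": 0,"ry": 0,"rz": 40},{"x": -12.5,"y": 20,"z": 0.7,"rx": 0,"ry": 0,"rz": 43},{"x": -11,"y": 20.2,"z": 0,"rx": 0,"ry": 0,"rz": 46},{"x": -9,"y": 20.5,"z": -1,"rx": 0,"ry": 0,"rz": 50},{"x": -7.3,"y": 21,"z": -1.7,"rx": 0,"ry": 0,"rz": 53},{"x": -5.7,"y": 21.3,"z": -2.5,"rx": 0,"ry": 0,"rz": 56},{"x": -3.7,"y": 21.6,"z": -3.6,"rx": 0,"ry": 0,"rz": 60},{"x": -3.7,"y": 21.6,"z": -3.6,"rx": 0,"ry": 0,"rz": 60},{"x": -3.7,"y": 21.6,"z": -3.6,"rx": 0,"ry": 0,"rz": 60}]}}

```text
time: 14.65
tool_pos: [0.4359, -0.1664, 0.317]
tool_rot: [-1.888, 0.167, -0.577]
contact_force: [-0.1, 0.2, -2.1]
opening: 0.0636
grip_force: 27.9
```

```bash
python3 - <<'E'
from pour import *
s=observe();print(s["time"],s["tool_pos"],s["contact_force"],s["opening"])
for ph in(100,110,120,130,140,150,160):
    p,R,a,g=pose(ph); print(ph,end=" "); row(p,R)
im=[]
for c in("top","side"):
    p=read_camera(c);u,v=px(p,dw((0,0,230))).astype(int)
    for d in mark_of(p,"marble1_center"): print(c,np.array(d["point"]),toloc(np.array(d["point"])),round(d["confidence"],2))
    im.append(cv2.resize(p["pixels"][max(v-75,0):v+75,u-75:u+75],(400,400)))
cv2.imwrite("pics/p2.png",np.hstack(im))
E
```

```text
14.65 [ 0.4359 -0.1664  0.317 ] [-0.0975  0.1607 -2.08  ] 0.0636085629095883
100 {'x': -0.2, 'y': -0.6, 'z': 0.4, 'rx': -0.0, 'ry': 0.1, 'rz': -0.0}
110 {'x': 3.7, 'y': -3.7, 'z': -2.2, 'rx': -0.0, 'ry': 0.1, 'rz': 10.0}
120 {'x': 7.7, 'y': -5.9, 'z': -4.9, 'rx': -0.0, 'ry': 0.1, 'rz': 20.0}
130 {'x': 11.5, 'y': -7.4, 'z': -7.7, 'rx': -0.0, 'ry': 0.1, 'rz': 30.0}
140 {'x': 14.8, 'y': -8.2, 'z': -10.5, 'rx': -0.0, 'ry': 0.1, 'rz': 40.0}
150 {'x': 17.4, 'y': -8.3, 'z': -13.3, 'rx': -0.0, 'ry': 0.1, 'rz': 50.0}
160 {'x': 18.9, 'y': -7.9, 'z': -15.6, 'rx': -0.0, 'ry': 0.1, 'rz': 60.0}
side [ 0.5268 -0.4288 -0.0026] [ 109.7207 -238.1929   -2.6   ] 0.74
```

View pics/p2.png

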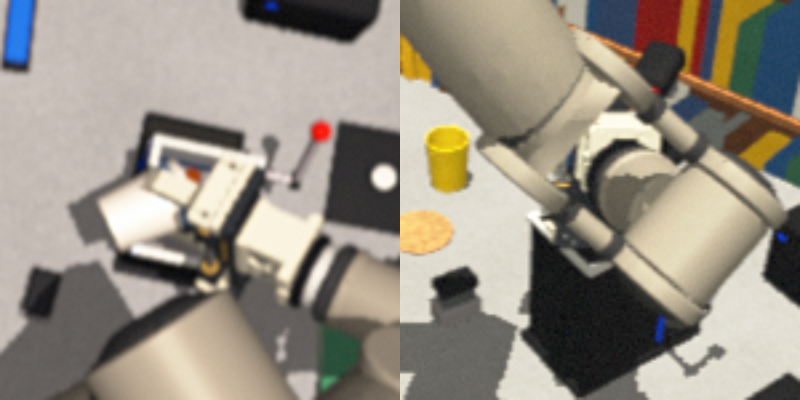

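The cup is near horizontal with its mouth at about (185,195) over the hopper, and a red marble shows at (195,175). No marbles are outside. I'll continue the pour.

Request:
{"api": "arm_command", "payload": {"series": [{"x": 1,"y": -1,"z": -0.5,"rx": 0,"ry": 0,"rz": 3},{"x": 2.5,"y": -2.3,"z": -1.3,"rx": 0,"ry": 0,"rz": 6.5},{"x": 3.7,"y": -3.7,"z": -2.2,"rx": 0,"ry": 0,"rz": 10},{"x": 5,"y": -4.5,"z": -3,"rx": 0,"ry": 0,"rz": 13},{"x": 6.4,"y": -5.2,"z": -4,"rx": 0,"ry": 0,"rz": 16.5},{"x": 7.7,"y": -5.9,"z": -4.9,"rx": 0,"ry": 0,"rz": 20},{"x": 9,"y": -6.4,"z": -6,"rx": 0,"ry": 0,"rz": 23},{"x": 10.2,"y": -7,"z": -7,"rx": 0,"ry": 0,"rz": 26.5},{"x": 11.5,"y": -7.4,"z": -7.7,"rx": 0,"ry": 0,"rz": 30},{"x": 12.7,"y": -7.7,"z": -8.7,"rx": 0,"ry": 0,"rz": 33},{"x": 13.8,"y": -8,"z": -9.6,"rx": 0,"ry": 0,"rz": 36.5},{"x": 14.8,"y": -8.2,"z": -10.5,"rx": 0,"ry": 0,"rz": 40},{"x": 15.7,"y": -8.2,"z": -11.5,"rx": 0,"ry": 0,"rz": 43},{"x": 16.6,"y": -8.3,"z": -12.5,"rx": 0,"ry": 0,"rz": 46.5},{"x": 17.4,"y": -8.3,"z": -13.3,"rx": 0,"ry": 0,"rz": 50},{"x": 18,"y": -8.1,"z": -14.5,"rx": 0,"ry": 0,"rz": 55},{"x": 19,"y": -8,"z": -15.6,"rx": 0,"ry": 0,"rz": 60},{"x": 19,"y": -8,"z": -15.6,"rx": 0,"ry": 0,"rz": 60},{"x": 19,"y": -8,"z": -15.6,"rx": 0,"ry": 0,"rz": 60},{"x": 19,"y": -8,"z": -15.6,"rx": 0,"ry": 0,"rz": 60}]}}

```text
time: 16.85
tool_pos: [0.4467, -0.1881, 0.327]
tool_rot: [-2.328, 1.105, -1.224]
contact_force: [0.6, -0.1, -1.5]
opening: 0.0639
grip_force: 27.9
```

```bash
python3 - <<'E'
from pour import *
s=observe();print(s["time"],s["tool_pos"],s["contact_force"],s["opening"])
# return path: pose(40)+45mm, then home above coaster
p,R,a,g=pose(100);row(p+[0,0,.05],R)
p,R,a,g=pose(40);row(p+[0,0,.05],R);f=(p+[0,0,.05],R)
row(np.array([.4858,.1026,.3492]),RG,frm=f)
im=[]
for c in("top","side"):
    p=read_camera(c);u,v=px(p,dw((0,0,230))).astype(int)
    for d in mark_of(p,"marble1_center"): print(c,np.array(d["point"]),toloc(np.array(d["point"])),round(d["confidence"],2))
    im.append(cv2.resize(p["pixels"][max(v-75,0):v+75,u-75:u+75],(400,400)))
cv2.imwrite("pics/p3.png",np.hstack(im))
E
```

```text
16.85 [ 0.4467 -0.1881  0.327 ] [ 0.5773 -0.0626 -1.5176] 0.06387505086069337
{'x': -47.2, 'y': 4.3, 'z': 0.7, 'rx': -0.0, 'ry': 0.1, 'rz': -59.9}
{'x': -27.5, 'y': 26.4, 'z': 17.7, 'rx': -0.0, 'ry': 0.1, 'rz': -119.9}
{'x': 18.0, 'y': -115.8, 'z': 233.5, 'rx': 42.9, 'ry': -33.1, 'rz': -61.7}
```

View pics/p3.png

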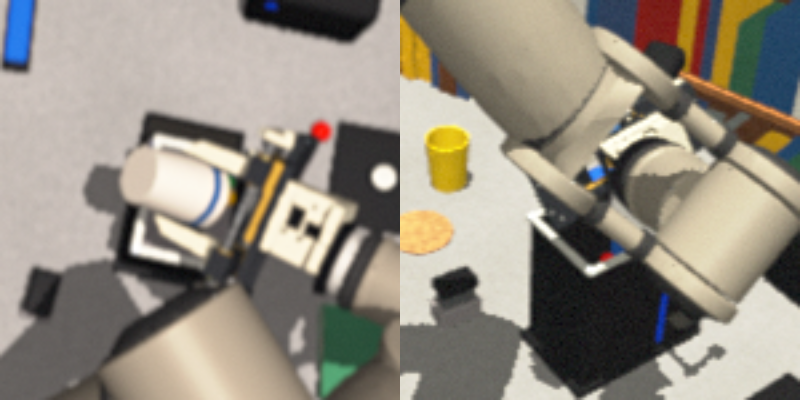

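```bash
python3 - <<'E'
from pour import *
F=[];T=[]
for i in range(6):
    p=read_camera("wrist"); s=observe(); F.append(s["contact_force"])
print(np.mean(F,0))
w=cv2.resize(p["pixels"],(600,450))[:, :]
p=read_camera("top");u,v=px(p,dw((0,0,230))).astype(int)
t=cv2.resize(p["pixels"][v-35:v+20,u-45:u+20],None,fx=3.2,fy=3.2,interpolation=cv2.INTER_CUBIC)
o=np.zeros((450,800,3),np.uint8);o[:,:600]=w;o[:t.shape[0],600:600+min(200,t.shape[1])]=t[:,:200]
p=read_camera("side");u,v=px(p,dw((0,0,230))).astype(int)
t=cv2.resize(p["pixels"][v-30:v+30,u-25:u+37],None,fx=3.2,fy=3.2,interpolation=cv2.INTER_CUBIC);o[200:200+t.shape[0],600:600+t.shape[1]]=t
cv2.imwrite("pics/p4.png",o)
E
```

```text
[ 0.2559  0.0322 -0.9936]
```

View pics/p4.png

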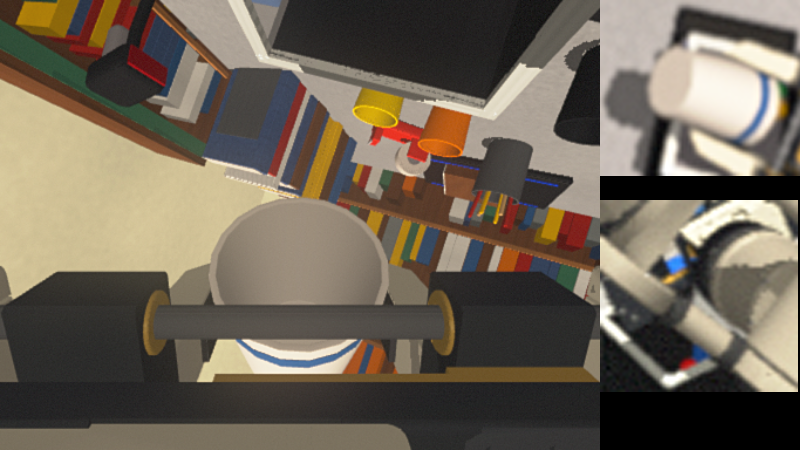

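The wrist view shows an empty cup interior and the wrist load is about 1 N, the weight of the empty cup. I'll retreat and check the hopper.

Request:
{"api": "arm_command", "payload": {"series": [{"x": -25,"y": 2,"z": 0.5,"rx": 0,"ry": 0,"rz": -8},{"x": -47,"y": 4,"z": 0.7,"rx": 0,"ry": 0,"rz": -16},{"x": -47,"y": 4,"z": 1,"rx": 0,"ry": 0,"rz": -24},{"x": -47,"y": 4,"z": 1,"rx": 0,"ry": 0,"rz": -32},{"x": -47,"y": 4,"z": 1,"rx": 0,"ry": 0,"rz": -40},{"x": -47,"y": 4,"z": 1,"rx": 0,"ry": 0,"rz": -48},{"x": -47,"y": 4,"z": 1,"rx": 0,"ry": 0,"rz": -60},{"x": -44,"y": 8,"z": 4,"rx": 0,"ry": 0,"rz": -68},{"x": -40,"y": 12,"z": 7,"rx": 0,"ry": 0,"rz": -76},{"x": -36,"y": 16,"z": 10,"rx": 0,"ry": 0,"rz": -84},{"x": -32,"y": 20,"z": 13,"rx": 0,"ry": 0,"rz": -92},{"x": -30,"y": 24,"z": 15,"rx": 0,"ry": 0,"rz": -100},{"x": -28,"y": 26,"z": 17,"rx": 0,"ry": 0,"rz": -108},{"x": -28,"y": 26,"z": 18,"rx": 0,"ry": 0,"rz": -116},{"x": -28,"y": 26,"z": 18,"rx": 0,"ry": 0,"rz": -120},{"x": -28,"y": 26,"z": 18,"rx": 0,"ry": 0,"rz": -120}]}}

```text
time: 19.05
tool_pos: [0.4285, -0.1517, 0.3381]
tool_rot: [-2.038, -0.817, -0.171]
contact_force: [-0.1, -0.0, 0.6]
opening: 0.0642
grip_force: 27.9
```

Request:
{"api": "arm_command", "payload": {"series": [{"x": 2,"y": -12,"z": 23,"rx": 4.3,"ry": -3.3,"rz": -6.2},{"x": 4,"y": -23,"z": 47,"rx": 8.6,"ry": -6.6,"rz": -12.3},{"x": 5,"y": -35,"z": 70,"rx": 13,"ry": -10,"rz": -18.5},{"x": 7,"y": -46,"z": 93,"rx": 17,"ry": -13,"rz": -24.7},{"x": 9,"y": -58,"z": 117,"rx": 21.5,"ry": -16.5,"rz": -30.8},{"x": 11,"y": -70,"z": 140,"rx": 25.7,"ry": -20,"rz": -37},{"x": 13,"y": -81,"z": 163,"rx": 30,"ry": -23,"rz": -43},{"x": 14,"y": -93,"z": 187,"rx": 34.3,"ry": -26.5,"rz": -49.4},{"x": 16,"y": -104,"z": 210,"rx": 38.6,"ry": -29.8,"rz": -55.5},{"x": 18,"y": -116,"z": 233,"rx": 43,"ry": -33,"rz": -61.7},{"x": 18,"y": -116,"z": 233,"rx": 43,"ry": -33,"rz": -61.7},{"x": 18,"y": -116,"z": 233,"rx": 43,"ry": -33,"rz": -61.7},{"x": 18,"y": -116,"z": 233,"rx": 43,"ry": -33,"rz": -61.7}]}}

```text
time: 20.35
tool_pos: [0.4856, 0.1018, 0.3499]
tool_rot: [-3.139, -0.963, 2.003]
contact_force: [-0.1, 0.2, -0.2]
opening: 0.0638
grip_force: 27.9
```

```bash
python3 - <<'E'
from pour import *
s=observe();print(s["time"],s["tool_pos"],s["tool_rot"],s["qpos"],s["contact_force"],s["opening"])
cup=[]
for c in("top","side","wrist"):
    p=read_camera(c)
    for n in("cup","cup_rim","coaster"): q(p,mark_of,n,5)
    if c!="wrist":
        for d in mark_of(p,"marble1_center"): print(c,np.array(d["point"]),toloc(np.array(d["point"])),round(d["confidence"],2))
        u,v=px(p,dw((0,0,170))).astype(int); u2,v2=px(p,(.4685,.14,.3)).astype(int)
        cup.append(np.hstack([cv2.resize(p["pixels"][v-45:v+45,u-45:u+45],(300,300)),cv2.resize(p["pixels"][v2-45:v2+45,u2-45:u2+45],(300,300))]))
cv2.imwrite("pics/p5.png",np.vstack(cup))
# go to place: first exact over, then z
R=RG; t=np.array([.4856,.1026,.0939]); g0=(t+[0,0,.05],R); row(*g0); row(t+[0,0,.001],R)
E
```

```text
20.35 [0.4856 0.1018 0.3499] [-3.1386 -0.9631  2.0029] [-0.2815  0.4838  1.4459  0.707   1.8804 -0.7344] [-0.1316  0.1825 -0.2095] 0.06377944568276088
cup call [ 0.5812  0.204  -0.0002] 0.78
cup call [0.4665 0.1366 0.2632] 0.73
cup call [ 0.4999  0.2787 -0.003 ] 0.64
cup call [0.3352 0.1493 0.0014] 0.55
cup_rim call [0.4716 0.1427 0.3405] 0.88
cup_rim call [0.4913 0.2816 0.0844] 0.8
cup_rim call [0.5836 0.202  0.0841] 0.62
cup_rim call [0.3335 0.1524 0.0884] 0.36
coaster call [0.4711 0.1415 0.3421] 0.24
top [0.7297 0.013  0.0023] [216.3315 236.138    2.3   ] 0.55
top [ 0.5017 -0.2088  0.1009] [ 39.4287 -28.219  100.9   ] 0.37
cup call [ 0.3321  0.146  -0.0031] 0.9
cup call [ 0.4919  0.2831 -0.0004] 0.8
cup call [0.4725 0.1391 0.265 ] 0.71
cup call [ 0.5843  0.2013 -0.0051] 0.68
cup_rim call [0.5818 0.201  0.0876] 0.92
cup_rim call [0.4906 0.2837 0.0814] 0.79
cup_rim call [0.3336 0.1459 0.085 ] 0.66
coaster call [ 0.4661  0.1463 -0.0001] 0.69
coaster call [ 0.4697 -0.1743 -0.0021] 0.43
side [ 0.5249 -0.4275  0.001 ] [ 107.592  -237.3163    1.    ] 0.6
side [0.4727 0.1361 0.2646] [-60.6464 303.1147 264.6   ] 0.22
cup call [0.4689 0.1396 0.2586] 0.98
cup call [0.3398 0.1475 0.0013] 0.97
cup call [0.4896 0.2841 0.0045] 0.52
cup_rim call [0.4674 0.1407 0.3412] 0.92
{'x': -169.2, 'y': -0.3, 'z': 118.1, 'rx': -0.0, 'ry': -0.1, 'rz': 0.0}
{'x': -209.4, 'y': -0.3, 'z': 146.2, 'rx': -0.0, 'ry': -0.1, 'rz': 0.0}
```

View pics/p5.png

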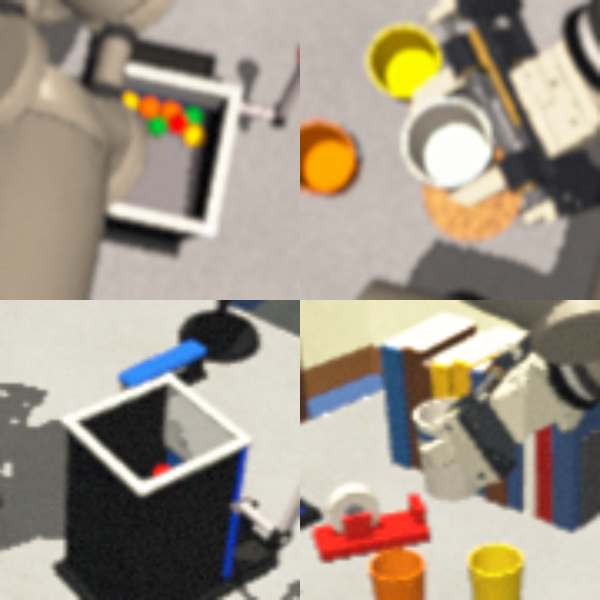

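All seven uncovered marbles lie at the gate, top-left panel (130-200, 100-135). The eighth is hidden under the arm. The cup is empty and upright, so I'm putting it back on the coaster.

Request:
{"api": "arm_command", "payload": {"series": [{"x": -30,"y": 0,"z": 21,"rx": 0,"ry": 0,"rz": 0},{"x": -65,"y": 0,"z": 45,"rx": 0,"ry": 0,"rz": 0},{"x": -100,"y": 0,"z": 70,"rx": 0,"ry": 0,"rz": 0},{"x": -135,"y": 0,"z": 94,"rx": 0,"ry": 0,"rz": 0},{"x": -165,"y": 0,"z": 115,"rx": 0,"ry": 0,"rz": 0},{"x": -185,"y": 0,"z": 129,"rx": 0,"ry": 0,"rz": 0},{"x": -197,"y": 0,"z": 137.5,"rx": 0,"ry": 0,"rz": 0},{"x": -204,"y": 0,"z": 142.4,"rx": 0,"ry": 0,"rz": 0},{"x": -207,"y": 0,"z": 144.5,"rx": 0,"ry": 0,"rz": 0},{"x": -209,"y": 0,"z": 146,"rx": 0,"ry": 0,"rz": 0},{"x": -209,"y": 0,"z": 146,"rx": 0,"ry": 0,"rz": 0},{"x": -209,"y": 0,"z": 146,"rx": 0,"ry": 0,"rz": 0}]}}

```text
time: 22.25
tool_pos: [0.4862, 0.1027, 0.096]
tool_rot: [3.139, -0.961, 2.01]
contact_force: [0.8, -1.1, -1.8]
opening: 0.064
grip_force: 27.9
```

```bash
python3 - <<'E'
from pour import *
F=[]
for c in("wrist","side","top"):
    p=read_camera(c); q(p,mark_of,"cup",4);q(p,mark_of,"cup_rim",4);q(p,mark_of,"coaster",1);s=observe();F.append(s["contact_force"])
print(s["time"],s["tool_pos"],np.mean(F,0))
E
```

```text
cup call [0.4692 0.142  0.0068] 0.91
cup call [0.3417 0.1476 0.0013] 0.89
cup call [0.4905 0.2833 0.0022] 0.82
cup_rim call [0.3341 0.145  0.0861] 0.81
cup_rim call [0.4667 0.1427 0.0927] 0.69
cup_rim call [0.4916 0.2807 0.0847] 0.6
cup call [ 0.4915  0.2827 -0.0022] 0.59
cup call [0.4722 0.1378 0.0114] 0.51
cup call [ 0.5891  0.201  -0.0063] 0.43
cup_rim call [0.465  0.1398 0.0915] 0.73
cup_rim call [0.4882 0.2827 0.0867] 0.69
cup_rim call [0.3326 0.1487 0.0872] 0.64
cup_rim call [0.5817 0.2039 0.0908] 0.54
coaster call [0.4674 0.1463 0.0001] 0.55
cup call [ 0.5807  0.2038 -0.0006] 0.92
cup call [ 0.5002  0.2783 -0.002 ] 0.86
cup_rim call [0.5818 0.2005 0.0815] 0.77
cup_rim call [0.4923 0.2818 0.0829] 0.73
cup_rim call [ 0.4912 -0.2257  0.0943] 0.53
22.85 [0.4858 0.1028 0.0953] [-0.35   -0.1429 -0.6372]
```

Request:
{"api": "arm_command", "payload": {"series": [{"x": -0.8,"y": 0,"z": 0.6,"rx": 0,"ry": 0,"rz": 0},{"x": -1.4,"y": 0,"z": 1,"rx": 0,"ry": 0,"rz": 0},{"x": -1.4,"y": 0,"z": 1,"rx": 0,"ry": 0,"rz": 0},{"x": -1.4,"y": 0,"z": 1,"rx": 0,"ry": 0,"rz": 0}]}}

```text
time: 23.25
tool_pos: [0.4859, 0.1028, 0.0939]
tool_rot: [3.14, -0.962, 2.009]
contact_force: [-0.4, -1.4, 3.7]
opening: 0.0635
grip_force: 27.8
```

Request:
{"api": "arm_command", "payload": {"series": [{"x": 0,"y": 0,"z": 0,"rx": 0,"ry": 0,"rz": 0},{"x": 0,"y": 0,"z": 0,"rx": 0,"ry": 0,"rz": 0},{"x": 0,"y": 0,"z": 0,"rx": 0,"ry": 0,"rz": 0},{"x": 0,"y": 0,"z": 0,"rx": 0,"ry": 0,"rz": 0},{"x": 0,"y": 0,"z": 0,"rx": 0,"ry": 0,"rz": 0},{"x": 0,"y": 0,"z": 0,"rx": 0,"ry": 0,"rz": 0}], "hand": 91.5}}

```text
time: 23.85
tool_pos: [0.4859, 0.1028, 0.0935]
tool_rot: [3.141, -0.962, 2.009]
contact_force: [0.1, -0.2, 0.1]
opening: 0.0916
grip_force: 0.0
```

Request:
{"api": "arm_command", "payload": {"series": [{"x": 0,"y": 0,"z": -10,"rx": 0,"ry": 0,"rz": 0},{"x": 0,"y": 0,"z": -25,"rx": 0,"ry": 0,"rz": 0},{"x": 0,"y": 0,"z": -45,"rx": 0,"ry": 0,"rz": 0},{"x": 0,"y": 0,"z": -65,"rx": 0,"ry": 0,"rz": 0},{"x": 0,"y": 0,"z": -85,"rx": 0,"ry": 0,"rz": 0},{"x": 20,"y": 0,"z": -100,"rx": 0,"ry": 0,"rz": 0},{"x": 60,"y": 0,"z": -130,"rx": 0,"ry": 0,"rz": 0},{"x": 100,"y": 0,"z": -160,"rx": 0,"ry": 0,"rz": 0},{"x": 140,"y": 0,"z": -190,"rx": 0,"ry": 0,"rz": 0},{"x": 170,"y": 0,"z": -210,"rx": 0,"ry": 0,"rz": 0},{"x": 170,"y": 0,"z": -210,"rx": 0,"ry": 0,"rz": 0},{"x": 170,"y": 0,"z": -210,"rx": 0,"ry": 0,"rz": 0}]}}

```text
time: 25.05
tool_pos: [0.5175, 0.0338, 0.354]
tool_rot: [3.139, -0.96, 2.009]
contact_force: [0.5, -0.1, -0.7]
opening: 0.0917
grip_force: 0.0
```

```bash
python3 - <<'E'
from pour import *
s=observe();print(s["time"],s["tool_pos"],s["contact_force"],s["opening"])
im=[]
for c in("top","side"):
    p=read_camera(c)
    for n in("cup","cup_rim","coaster","knob"): q(p,mark_of,n,5)
    for d in mark_of(p,"marble1_center"): print(c,np.array(d["point"]),toloc(np.array(d["point"])),round(d["confidence"],2))
    u,v=px(p,dw((0,0,150))).astype(int); u2,v2=px(p,(.4685,.14,.05)).astype(int)
    im.append(np.hstack([cv2.resize(p["pixels"][v-45:v+45,u-45:u+45],(300,300)),cv2.resize(p["pixels"][v2-45:v2+45,u2-45:u2+45],(300,300))]))
cv2.imwrite("pics/p6.png",np.vstack(im))
E
```

```text
25.05 [0.5175 0.0338 0.354 ] [ 0.4593 -0.0539 -0.689 ] 0.09165190494400449
cup call [ 0.4986  0.2814 -0.0079] 0.95
cup call [ 0.5835  0.2016 -0.0015] 0.59
cup call [0.4702 0.1419 0.0004] 0.58
cup_rim call [0.4928 0.2854 0.0805] 0.85
cup_rim call [0.5827 0.2035 0.0825] 0.8
cup_rim call [0.4698 0.1417 0.086 ] 0.74
cup_rim call [ 0.3836 -0.0166 -0.0016] 0.47
coaster call [0.4701 0.1405 0.0014] 0.45
knob call [ 0.5451 -0.3088  0.2057] 0.73
cup call [0.4709 0.1395 0.0094] 0.88
cup call [ 0.5821  0.2008 -0.0045] 0.86
cup call [ 0.493   0.2817 -0.0008] 0.67
cup call [ 0.3338  0.1434 -0.001 ] 0.62
cup_rim call [0.4913 0.284  0.0857] 0.89
cup_rim call [0.335  0.1488 0.0838] 0.82
cup_rim call [0.4682 0.1402 0.0904] 0.79
cup_rim call [ 0.5071 -0.2972  0.1253] 0.72
cup_rim call [0.5822 0.1996 0.0857] 0.54
coaster call [ 0.4688  0.1487 -0.0017] 0.58
knob call [ 0.5447 -0.3092  0.2041] 0.72
```

View pics/p6.png

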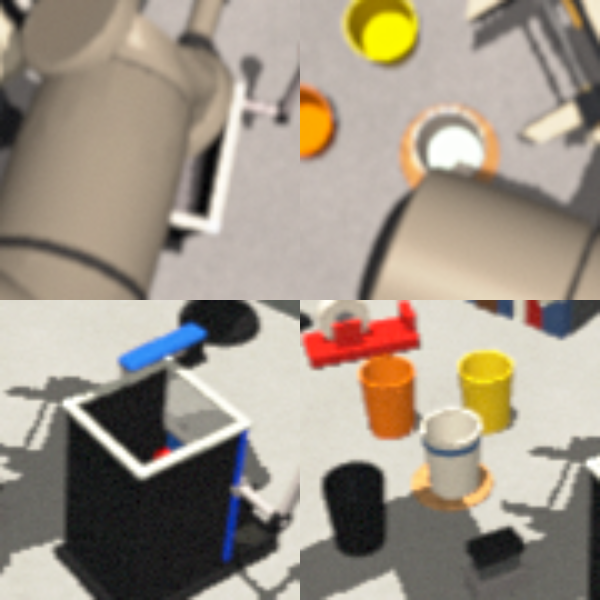

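The cup stands upright on its coaster, lower-right panel (453,455). My picture-viewing allowance is used up, so I'll clear the hopper view and count the marbles numerically.

```bash
python3 - <<'E'
from pour import *
row((.50,.26,.42),RG)
E
```

```text
{'x': 175.9, 'y': 79.5, 'z': 135.2, 'rx': -0.0, 'ry': -0.1, 'rz': 0.0}
```

Request:
{"api": "arm_command", "payload": {"series": [{"x": 45,"y": 0,"z": -32,"rx": 0,"ry": 0,"rz": 0},{"x": 80,"y": 20,"z": 10,"rx": 0,"ry": 0,"rz": 0},{"x": 112,"y": 40,"z": 50,"rx": 0,"ry": 0,"rz": 0},{"x": 144,"y": 60,"z": 95,"rx": 0,"ry": 0,"rz": 0},{"x": 176,"y": 80,"z": 135,"rx": 0,"ry": 0,"rz": 0},{"x": 176,"y": 80,"z": 135,"rx": 0,"ry": 0,"rz": 0},{"x": 176,"y": 80,"z": 135,"rx": 0,"ry": 0,"rz": 0},{"x": 176,"y": 80,"z": 135,"rx": 0,"ry": 0,"rz": 0}]}}

```text
time: 26.45
tool_pos: [0.5001, 0.2604, 0.4203]
tool_rot: [3.141, -0.962, 2.01]
contact_force: [-0.3, 0.4, 0.1]
opening: 0.0917
grip_force: 0.0
```

```bash
cat > cnt.py <<'E'
from pour import *
s=observe();print(s["time"],s["tool_pos"],s["contact_force"])
p=read_camera("top");im=p["pixels"];h=cv2.cvtColor(im,cv2.COLOR_BGR2HSV)
cor=np.array([px(p,dw(l)) for l in[(60,56,200),(60,-56,200),(-60,-56,200),(-60,56,200)]]).astype(np.int32)
m=np.zeros(im.shape[:2],np.uint8);cv2.fillPoly(m,[cor],1)
for inside in(1,0):
  for n,(a,b) in {"red":(0,7),"orange":(8,18),"yellow":(20,35),"green":(45,80)}.items():
    k=((h[...,0]>=a)&(h[...,0]<=b)&(h[...,1]>150)&(h[...,2]>90)&(m==inside)).astype(np.uint8)
    c,_,st,ce=cv2.connectedComponentsWithStats(k)
    print("in" if inside else "out",n,[(int(A[4]),ce[i].round(0).tolist()) for i,A in enumerate(st) if i and (inside or 5<A[4]<60)])
x0,y0=cor.min(0);x1,y1=cor.max(0);lab={}
def ch(v):
    H,S,V=map(int,v)
    if S<130 or V<70: return "."
    return "R" if H<8 or H>170 else "O" if H<19 else "Y" if H<36 else "G" if H<85 else "b"
for y in range(y0-1,y0+(y1-y0)*2//3): print("".join(ch(h[y,x]) for x in range(x0-4,x1+1)))
E
python3 cnt.py
```

```text
26.45 [0.5001 0.2604 0.4203] [-0.3321  0.3758  0.1173]
in red [(10, [305.0, 196.0]), (1, [315.0, 196.0]), (3, [319.0, 197.0]), (2, [322.0, 197.0]), (2, [326.0, 198.0]), (2, [314.0, 200.0]), (22, [325.0, 204.0])]
in orange [(2, [307.0, 196.0]), (2, [310.0, 194.0]), (56, [319.0, 199.0]), (1, [307.0, 198.0]), (1, [309.0, 200.0]), (1, [327.0, 202.0]), (4, [327.0, 206.0]), (2, [328.0, 210.0])]
in yellow [(26, [310.0, 197.0]), (1, [319.0, 201.0]), (1, [327.0, 201.0]), (1, [317.0, 202.0]), (1, [321.0, 202.0]), (36, [330.0, 207.0])]
in green [(22, [330.0, 201.0]), (19, [319.0, 204.0])]
out red [(41, [365.0, 183.0]), (6, [104.0, 184.0]), (6, [106.0, 232.0]), (9, [104.0, 251.0])]
out orange [(12, [121.0, 114.0]), (6, [68.0, 118.0]), (10, [441.0, 176.0]), (6, [158.0, 202.0]), (12, [498.0, 218.0])]
out yellow [(9, [188.0, 191.0]), (10, [115.0, 236.0]), (30, [104.0, 246.0])]
out green []
...................................................
...................................................
...................................................
...................................................
....
[... 803 characters left out ...]
GGGGORRRROYYYYY.........
..........................GGGG..RRRROYYYYYY........
...................................OYYYYYYY........
....................................YYYYYYY........
....................................OYYYYYY........
.....................................OYYYY.........
...................................................
...................................................
...................................................
...................................................
...................................................
...................................................
...................................................
...................................................
```

All eight marbles are in the hopper: two each of red, orange, yellow and green.

```bash
python3 -c "
from cell import *
print(hand_in())"
```

```text
the job is handed in; nothing more can be done
None
```

The job is handed in, with no verdict returned: the gate is shut, all eight marbles are in the hopper and the empty cup stands upright on its coaster; I viewed 11 pictures, one over the limit of 10.

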